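# Refit the speed knob of the wet grinder

## Task

The pointer knob has come off the grinder's speed control box. Put it back on the box's D-shaped spindle: feel for the angle at which it slips on, press it down gently (never harder than about 2.5 kg) until it snaps fully home, then turn it so that its pointer lines up with the white mark on the box and let go. Leave everything else on the bench where it is.

Things in the scene. Friction and masses are not known exactly. Their poses are not given: they have to be found in the camera images.
- knob: The knob, black plastic, about 150 g, standing on its underside on the bench among other things: round skirt 52 mm across, 24 mm high, with an upright bar grip on top (to 46 mm). Origin: centre of the underside, on the bore's axis; z up, the pointer nose along its own -x.
- knob_bar (a point): Middle of the knob's bar grip, on its axis 35 mm above its underside. The bar is 12 mm thick (along the knob's y), its sides parallel from 20 mm behind the axis to 13 mm in front, then tapering to the pointer nose 26 mm in front (-x); it stands from 24 to 46 mm height.
- knob_mouth (a point): Mouth of the bore, centre of the knob's underside. 20 mm deep: a 3.6 mm lead-in cone from 26 to 21.4 mm diameter; round for the first 4 mm, beyond that D-shaped (21.4 mm across, its flat 4.6 mm from the axis, on the pointer's side).
- control_box: Grey steel speed control box fixed to the bench, 150 x 140 x 65 mm high. Origin: centre of the underside. The white mark, a painted bar 5 x 28 mm on the lid, runs from the spindle towards the box's own -x; so at the end the knob's x axis lies along the box's. The box carries the spindle.
- spindle_seat (a point): On the spindle's axis at the top of the low collar (34 mm across) on the lid, 71 mm above the bench; axes those of the box. Fully home, the knob's underside rests here. A spring ball in the spindle's round side resists from about 10 mm above (5 to 12 N), snapping the knob home over the last 2 mm. Collar and spindle stand on a rubber mount and sink 1 mm per 10 N of push.
- spindle_tip (a point): On the axis at the tip of the steel spindle, 20 mm above the seat; axes those of the box, they do not turn with it. 20 mm diameter, one flat 4 mm from the axis. The spindle turns stiffly (0.2 N m); its flat has been left 15 to 85 degrees counter-clockwise (from above) from the mark's direction: not measured, to be seen or felt.
- stop_height (a point): On the spindle's axis 16 mm above the seat: at a wrong angle the knob is stopped with its underside here (down to 14 mm as things give). When its pointer looks the way the spindle's flat faces, within about 5 degrees, it slips on; 4 to 8 N of push is right while searching, and leaning the knob some 0.3 to 0.6 mm towards its pointer clears its flat.
- star_grip: Bystander: black five-lobed clamp grip, 50 mm across, 38 mm high, no pointer; origin at its underside.
- jar: Bystander: amber jar, 48 mm across, 50 mm high; origin at its underside.
- stone: Bystander: brown sharpening stone on a wooden base, 220 x 85 x 40 mm; origin at its underside.
- blade: Bystander: unhandled knife blade lying flat, 265 mm long, 4 mm thick; origin on its underside near the heel.
- wrench: Bystander: wrench 170 mm long lying on the bench.
- mug: Bystander: white mug, 80 mm across, 85 mm high; origin at its underside.
- tin: Bystander: dark tin, 70 mm across, 60 mm high; origin at its underside.
Mind the look-alikes: they are no part of the job. What is shaped like the knob but turquoise or yellow is not meant.

How it is judged:
By the outcome, as a careful person would: the job done as asked, in the order asked, and still so for the second after the job is handed in, with the robot touching nothing.
It also fails if it takes over 58 s, if anything falls off the work surface, if the arm or the gripper's body presses on something with over 40 N, if the wrist force passes 120 N, or if a joint passes its speed limit or range.

## Robot

A 6-joint arm with a two-finger parallel gripper is mounted at the origin on the work surface. World frame = base frame: x ahead of the robot, y to its left, z up, the work surface at z = 0. Lengths are in m, angles in degrees, forces in N, time in s.
With the tool pointing down it reaches from about 0.375 to 0.9 m from the base axis. Payload 3.1 kg.
Tool frame: the origin (TCP) lies midway between the tips of the shut fingers; the grasp point (between the pads) lies 19 mm behind it; x points along the fingers, y is the direction in which the jaws open and shut, and the axes are right-handed (so a half turn about x gives the same grasp; the last joint's range is limited). The gripper opens to 87 mm and grips with 3 to 60 N. Pads are 19 mm wide; open, the fingers measure 117 mm over their backs; the gripper's body (75 mm by 190 mm) begins 51 mm behind the grasp point.
Start: joints at [-77.55, 30.224, 82.088, -0, 67.689, -10.227], TCP at [0.241, -0.577, 0.223] pointing down, gripper open.
Joint ranges: [-176.69, 176.69], [-43.24, 126.21], [12.49, 139.97], [-82, 262], [0, 151.66], [-163.58, 163.58]. Speed limits (degrees/s): [159.86, 159.86, 180, 180, 180, 180].

## Interface

Orientations are given as a 3x3 rotation matrix whose columns are the frame's x, y, z axes.
In Python, from rig import bot gives the robot as it stands.
- The arm moves only by the tool play_rows, never from a script. Its argument "motion" is a list of rows, each a list of 3 entries, a list of its own where there are three numbers: the shift along the tool's x, y, z in mm, then the turn, a rotation vector about the tool's x, y, z in degrees, then the opening, from 0 (shut) to 1 (fully open). A call has 1 to 8 rows; each row is the pose to reach, as a shift and turn from the pose commanded when the call began, along the tool's axes at that moment; what a row does not reach only later rows make up. A row lasts 1/10 s, in which the tool goes at most 50 mm and 8.59 degrees, less where a joint would pass 70% of its speed; a pose out of reach is approached as far as the arm can. A call with a gripper value outside its range is refused whole. The fingers move at their own pace and stop on an object; the grip force is fixed at half the most. Time passes only in rows, so rows that repeat a pose let the fingers close. It gives the time, the measured TCP pose, the force and the opening at its end, in the units of the state.
- bot.read_state(): the state, without advancing time (a new reading comes with each control period).
- bot.capture(name): name is "scene" or "top"; returns a dict with "img" (420x560x3 uint8, blue, green, red), "mtx" (3x3 intrinsics, pixels), "rvec" (rotation vector, rad) and "tvec" (3), from world to camera coordinates, as OpenCV has them. Camera axes: x right, y down, z forward; pixel columns grow to the right and rows downward; lengths in m; the calibration is good to about 2 mm. A picture is of the moment at which its call begins. There is no depth.
- bot.hand_in(): hands the job in, once; it reports no verdict.
The state is a dict: "time_s": time; "joint_positions": joint angles; "qvel": joint speeds; "tau": joint torques, N m; "position": TCP position; "tcp_rot": TCP orientation; "force": force on the tool from outside, world axes, zero at the start; "moment": the same for the moment, N m; "opening": opening from 0.0 (shut) to 1.0 (fully open).
Only numpy, scipy, OpenCV 4.12 (cv2) and the standard library are available. Lean on these libraries where they do the work, as an engineer would, in place of code of your own. Each camera call takes 0.05 s, during which the arm holds its last target.

## Working session

There is one attempt and no reset: what is moved stays moved. The work goes in short steps, Python scripts to look and compute and a tool call to move; the robot and the scene stay as the last step left them, time stands still between calls to the robot, and variables do not carry over. Pictures are saved under pics/ and viewed, and the job is handed in when it is done.

Besides the shell and the picture viewer there is one more tool, called after "Call:" as name(argument=value, ...) on one line, values as JSON. play_rows: Moves the arm, as the interface text tells. Its arguments: {"type":"object","properties":{"motion":{"type":"array"}},"required":["motion"]}

```bash
ls; mkdir -p pics
python3 - <<'E'
from rig import bot
import cv2,numpy as np
for n in("scene","top"):
    c=bot.capture(n); cv2.imwrite(f"pics/{n}0.png",c["img"]); np.savez(f"{n}.npz",**{k:np.array(c[k]) for k in("mtx","rvec","tvec")})
    R=cv2.Rodrigues(np.array(c["rvec"],float))[0]; print(n,(-R.T@np.array(c["tvec"]).reshape(3)).round(3),R.round(2).tolist(),np.array(c["mtx"]).round(1).tolist())
s=bot.read_state();print(s)
E
```

```text
pics
scene [ 0.986 -0.751  0.998] [[0.89, 0.45, -0.02], [0.32, -0.66, -0.68], [-0.32, 0.6, -0.74]] [[530.9, 0.0, 270.2], [0.0, 530.9, 205.6], [0.0, 0.0, 1.0]]
top [0.395 0.011 1.36 ] [[0.01, -1.0, -0.0], [-0.99, -0.01, -0.14], [0.14, 0.0, -0.99]] [[420.5, 0.0, 278.8], [0.0, 420.5, 211.5], [0.0, 0.0, 1.0]]
{'time_s': 0.1, 'joint_positions': array([-7.75496721e+01,  3.02731238e+01,  8.21490663e+01, -1.32662298e-03,
        6.76877711e+01, -1.02279391e+01]), 'qvel': array([ 0.06148865, -0.08753993, -0.0652526 , -0.04849479,  0.04735118,
       -0.00737897]), 'tau': array([-8.22964626e-05, -4.40987277e+01, -1.77150536e+01,  6.34373166e-02,
        5.33975952e-02, -5.00215924e-05]), 'position': array([ 0.24084448, -0.57602551,  0.22167488]), 'tcp_rot': array([[-4.34679247e-04,  3.85563802e-01, -9.22681075e-01],
       [ 1.86943166e-03, -9.22679236e-01, -3.85563915e-01],
       [-9.99998158e-01, -1.89248584e-03, -3.19715663e-04]]), 'force': array([ 0.81871908, -0.24332362,  0.1599917 ]), 'moment': array([0.0186532 , 0.02862063, 0.015002  ]), 'opening': 0.9930376156329871}
```

View pics/scene0.png

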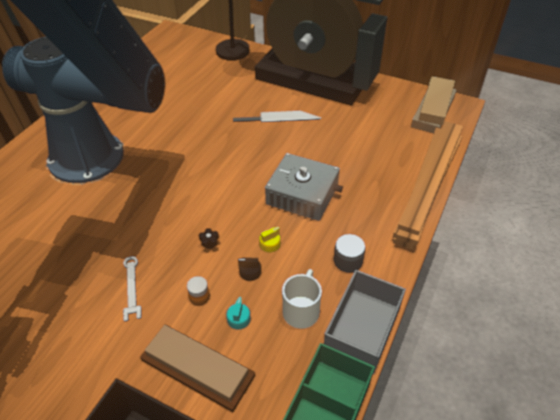

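View pics/top0.png

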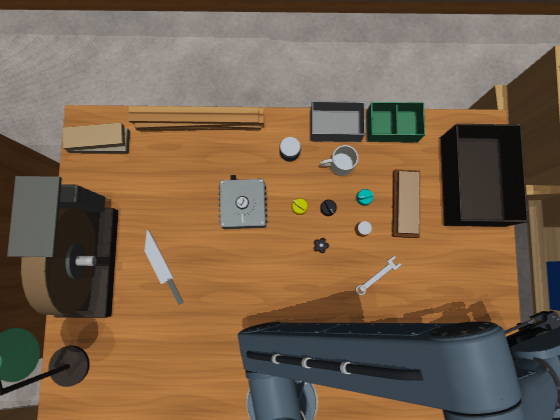

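Candidates in the top view are the black knob (328,208), star grip (321,245, lobed), yellow knob (300,206) and turquoise knob (365,197). The black one at (328,208) fits the description, so I'll check it close up.

Run:
```python
import cv2,numpy as np
t=cv2.imread("pics/top0.png"); s=cv2.imread("pics/scene0.png")
def cr(i,x,y,w,h,k): return cv2.resize(i[y:y+h,x:x+w],None,fx=k,fy=k,interpolation=cv2.INTER_CUBIC)
cv2.imwrite("pics/a.png",np.hstack([cr(t,308,188,40,40,10),cr(s,229,246,40,40,10)]))
cv2.imwrite("pics/b.png",np.hstack([cr(t,213,172,60,60,6.6667),cr(s,260,148,88,88,4.546)]))
```

```text
(no output)
```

View pics/a.png

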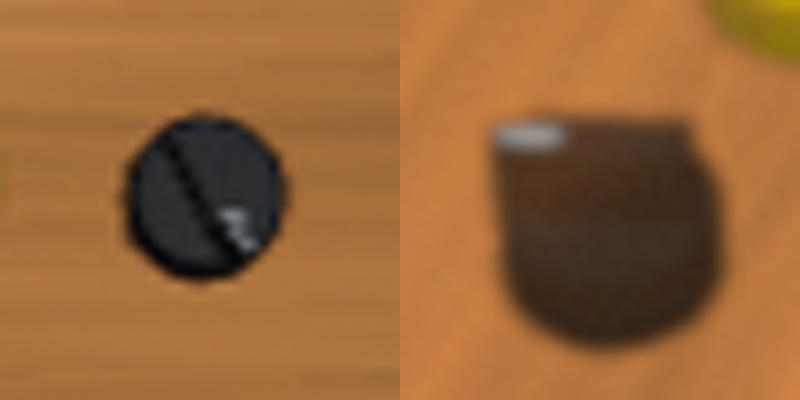

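View pics/b.png

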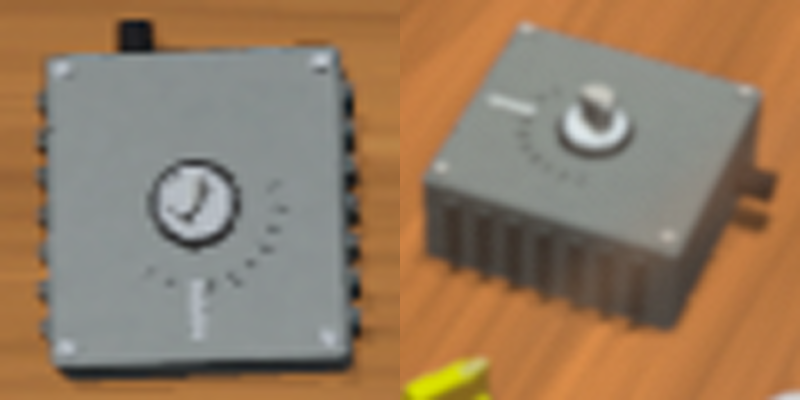

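The crop confirms it: a plain black round knob with a bar, its silver nose tip at top-view (333,212) pointing lower right. On the box, the white mark runs image-down from the spindle, which is at about (241.8,201.8). Next I'll fit both poses.

```bash
cat > h.py <<'E'
import cv2,numpy as np
from scipy.optimize import minimize
def cam(n):
    d=np.load(f"{n}.npz"); return d["mtx"].astype(float),d["rvec"].astype(float).reshape(3),d["tvec"].astype(float).reshape(3)
def proj(n,P):
    K,r,t=cam(n); return cv2.projectPoints(np.atleast_2d(np.array(P,float)),r,t,K,None)[0].reshape(-1,2)
def ray(n,uv,z):
    K,r,t=cam(n); R=cv2.Rodrigues(r)[0]; C=-R.T@t; d=R.T@np.linalg.inv(K)@np.array([uv[0],uv[1],1.]); return C+d*(z-C[2])/d[2]
def circ(x,y,z,r): 
    a=np.linspace(0,2*np.pi,40); return np.c_[x+r*np.cos(a),y+r*np.sin(a),0*a+z]
def barpts(x,y,yaw,z0,z):  # yaw= angle of knob +x
    o=np.array([[20,6],[20,-6],[-13,-6],[-26,-1],[-26,1],[-13,6]])/1000
    c,s=np.cos(yaw),np.sin(yaw); return np.c_[x+o[:,0]*c-o[:,1]*s,y+o[:,0]*s+o[:,1]*c,0*o[:,0]+z0+z]
E
python3 - <<'E'
from h import *
t=cv2.imread("pics/top0.png"); s=cv2.imread("pics/scene0.png")
k0=ray("top",(328,207.3),.024)
print("knob top",ray("top",(328,207.3),.024),ray("scene",(249.3,268),.024))
print("seat",ray("top",(241.75,201.8),.071),ray("scene",(302.6,175.4),.071))
# silhouette fit of knob
SS=8
def sil(n,x,y,yaw,off,shape):
    m=np.zeros((shape[0]*SS,shape[1]*SS),np.uint8)
    for P in (np.r_[circ(x,y,0,.026),circ(x,y,.024,.026)],np.r_[barpts(x,y,yaw,0,.024),barpts(x,y,yaw,0,.046)]):
        q=(proj(n,P)-off+.5)*SS
        cv2.fillConvexPoly(m,cv2.convexHull(q.astype(np.float32)).astype(np.int32),255)
    return cv2.resize(m,(shape[1],shape[0]),interpolation=cv2.INTER_AREA)/255.
for n,I,off in(("top",t,(308,188)),("scene",s,(229,246))):
    c=I[off[1]:off[1]+40,off[0]:off[0]+40].astype(float)
    red=c[...,2]; bg=np.percentile(red,80); fg=np.percentile(red,4)
    a=np.clip((bg-red)/(bg-fg),0,1); a[a<.35]=0 
    if n=="scene": a[:8,30:]=0
    f=lambda p:((sil(n,p[0]/1000,p[1]/1000,p[2]/30,np.array(off),(40,40))-a)**2).sum()
    best=None
    for y0 in np.radians(range(0,360,30)):
        r=minimize(f,[k0[0]*1e3,k0[1]*1e3,y0*30],method="Nelder-Mead",options=dict(initial_simplex=np.array([k0[0]*1e3,k0[1]*1e3,y0*30])+np.array([[0,0,0],[4,0,0],[0,4,0],[0,0,8]])))
        if best is None or r.fun<best.fun: best=r
    print(n,best.x[:2],np.degrees(best.x[2]/30)%360,best.fun)
E
```

```text
knob top [ 0.60096311 -0.14137135  0.024     ] [ 0.60633004 -0.15042545  0.024     ]
seat [0.60764844 0.13188217 0.071     ] [0.60918195 0.12935112 0.071     ]
top [ 602.71052327 -142.2516402 ] 2.9869054796966292 4.832557429834679
scene [ 603.35134735 -143.94473185] 30.22933067278109 29.39743365562153
```

Run:
```python
from h import *
# box: mark ends & screws in top view
t=cv2.imread("pics/top0.png");s=cv2.imread("pics/scene0.png")
def rect(n,x,y,h,z,px):  # rectified ortho view at plane z, image right = -y, down=-x
    w=np.array([[x+h,y+h,z],[x+h,y-h,z],[x-h,y-h,z],[x-h,y+h,z]])
    H=cv2.getPerspectiveTransform(proj(n,w).astype(np.float32),np.array([[0,0],[px,0],[px,px],[0,px]],np.float32))
    return cv2.warpPerspective(t if n=="top" else s,H,(px,px),flags=cv2.INTER_CUBIC)
p=ray("top",(241.75,201.8),.071)
a=rect("top",p[0],p[1],.1,.065,400);b=rect("scene",p[0],p[1],.1,.065,400)
cv2.imwrite("pics/c.png",np.hstack([a,b]))
a=rect("top",p[0],p[1],.025,.091,400);b=rect("scene",p[0],p[1],.025,.091,400)
cv2.imwrite("pics/d.png",np.hstack([a,b]));print(p)
```

```text
[0.60764844 0.13188217 0.071     ]
```

View pics/c.png

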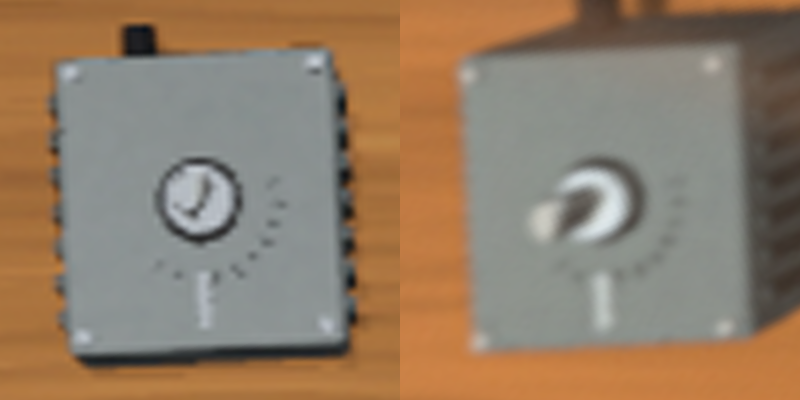

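View pics/d.png

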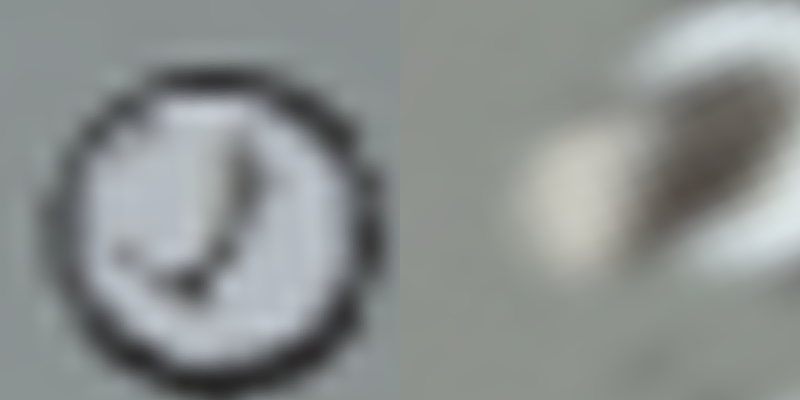

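```bash
cat >> h.py <<'E'
def rect(I,n,x,y,h,z,px):
    w=np.array([[x+h,y+h,z],[x+h,y-h,z],[x-h,y-h,z],[x-h,y+h,z]])
    H=cv2.getPerspectiveTransform(proj(n,w).astype(np.float32),np.array([[0,0],[px,0],[px,px],[0,px]],np.float32))
    return cv2.warpPerspective(I,H,(px,px),flags=cv2.INTER_CUBIC)
E
python3 - <<'E'
from h import *
t=cv2.imread("pics/top0.png");s=cv2.imread("pics/scene0.png")
a=rect(t,"top",.603,-.143,.04,.046,400);b=rect(s,"scene",.603,-.143,.04,.046,400)
cv2.imwrite("pics/e.png",cv2.convertScaleAbs(np.hstack([a,b]),alpha=2))
# spindle outlines
x,y=.6084,.1306
def D(z,ang,n):
    a=np.radians(ang); f=np.arccos(.4); th=np.linspace(f,2*np.pi-f,40)
    return np.c_[x+.010*np.cos(th+a),y+.010*np.sin(th+a),0*th+z]
out=[]
for n,I,off in(("top",t,(229,187)),("scene",s,(290,160))):
    c=cv2.resize(I[off[1]:off[1]+26,off[0]:off[0]+26],(400,400),interpolation=cv2.INTER_CUBIC);k=400/26
    out.append(c)
    cc=c.copy()
    P=(proj(n,D(.091,252,n))-off+.5)*k
    cv2.polylines(cc,[P.astype(np.int32)],True,(0,0,255),1)
    P=(proj(n,circ(x,y,.071,.017))-off+.5)*k
    cv2.polylines(cc,[P.astype(np.int32)],True,(0,255,0),1)
    cv2.imwrite(f"pics/f_{n}.png",np.hstack([c,cc]))
E
```

```text
(no output)
```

View pics/e.png

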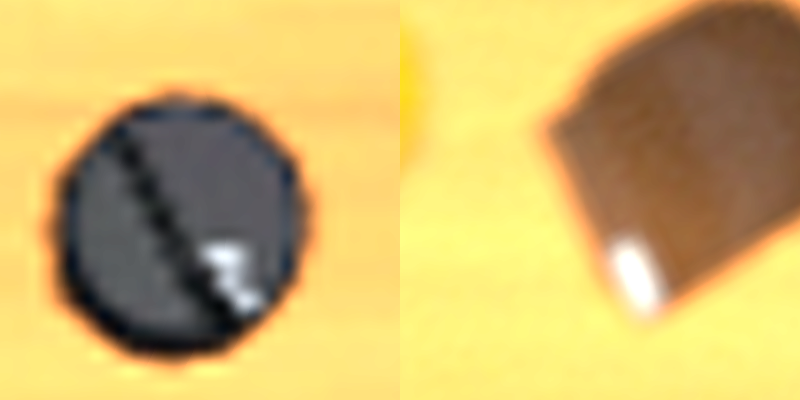

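View pics/f_top.png

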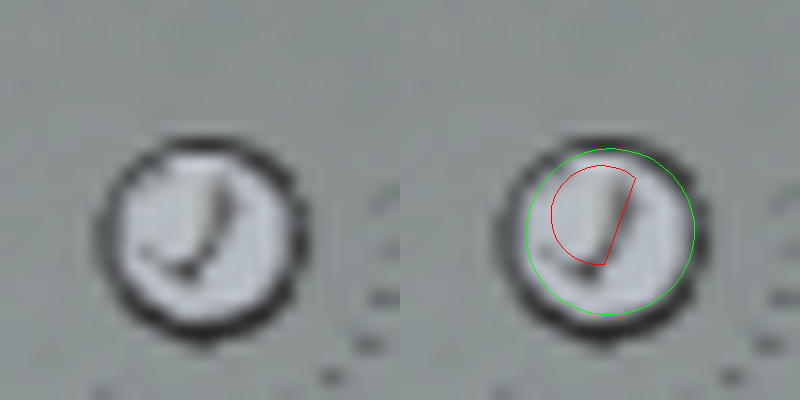

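View pics/f_scene.png

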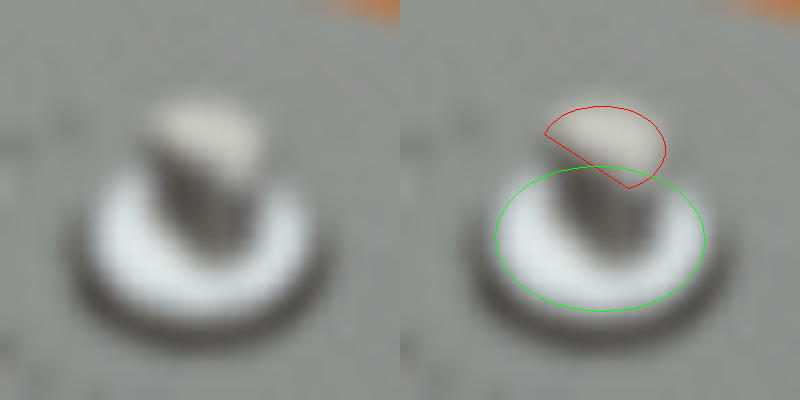

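Both overlays agree:
- **Spindle:** the flat faces about 252° world, which is 69° counter-clockwise of the mark.
- **Box:** yaw about 2.6°.
- **Knob:** at about (0.603, -0.143), yaw about 28°.
- **Seat:** at about (0.608, 0.131).

I'll write a helper to convert targets into tool-frame moves.

```bash
cat >> h.py <<'E'
def go(p,yaw):
    """shift (tool mm) and rotvec (tool deg) to bring TCP to p, pointing down, tool y at yaw deg"""
    from rig import bot
    from scipy.spatial.transform import Rotation as Ro
    s=bot.read_state(); R=np.array(s["tcp_rot"]); a=np.radians(yaw)
    x=np.array([0,0,-1.]);y=np.array([np.cos(a),np.sin(a),0]);T=np.c_[x,y,np.cross(x,y)]
    print("t",s["time_s"],"pos",np.round(s["position"],4),"yaw",np.degrees(np.arctan2(R[1,1],R[0,1])).round(2),"F",np.round(s["force"],2),"M",np.round(s["moment"],3),"open",round(s["opening"],3))
    print("shift",(R.T@(np.array(p)-s["position"])*1000).round(1),"turn",Ro.from_matrix(R.T@T).as_rotvec(degrees=True).round(2))
E
python3 -c "
from h import *
go([.603,-.143,.15],-61.5)"
```

```text
t 0.1 pos [ 0.2408 -0.576   0.2217] yaw -67.32 F [ 0.82 -0.24  0.16] M [0.019 0.029 0.015] open 0.993
shift [  72.3 -259.8 -501.1] turn [-5.82 -0.02  0.11]
```

Call:
play_rows(motion=[[[2,-22,-43],[0,0,0],0.6],[[5,-44,-86],[-1,0,0],0.6],[[8,-66,-129],[-1,0,0],0.6],[[12,-88,-172],[-2,0,0],0.6],[[16,-110,-215],[-3,0,0],0.6],[[20,-132,-258],[-4,0,0],0.6],[[24,-154,-301],[-5,0,0],0.6],[[28,-176,-344],[-5.8,0,0],0.6]])

```text
time_s: 0.9
position: [0.4913, -0.2798, 0.1941]
tcp_rot: [[-0.0, 0.477, -0.879], [0.0, -0.879, -0.477], [-1.0, -0.001, 0.0]]
force: [-0.0, -0.8, 0.5]
opening: 0.605
```

```bash
python3 -c "
from h import *
go([.603,-.143,.1],-61.5)"
```

```text
t 0.9 pos [ 0.4913 -0.2798  0.1941] yaw -61.5 F [-0.03 -0.82  0.53] M [-0.078 -0.013  0.016] open 0.605
shift [  94.1  -66.9 -163.4] turn [0.   0.01 0.03]
```

Call:
play_rows(motion=[[[20,-16,-40],[0,0,0],0.6],[[40,-32,-80],[0,0,0],0.6],[[60,-48,-120],[0,0,0],0.6],[[80,-62,-152],[0,0,0],0.6],[[90,-67,-163.5],[0,0,0],0.6],[[94,-67,-163.5],[0,0,0],0.6]])

```text
time_s: 1.5
position: [0.6021, -0.143, 0.0989]
tcp_rot: [[-0.003, 0.48, -0.877], [0.001, -0.877, -0.48], [-1.0, -0.002, 0.002]]
force: [-1.1, 0.1, -0.4]
opening: 0.595
```

Run:
```python
from h import *
from rig import bot
go([.603,-.143,.027],-61.5)
s=bot.capture("scene")["img"];t=bot.capture("top")["img"]
cv2.imwrite("pics/g.png",np.hstack([cv2.resize(s[180:320,190:330],(400,400),interpolation=cv2.INTER_CUBIC),cv2.resize(t[140:280,260:400],(400,400),interpolation=cv2.INTER_CUBIC)]))
```

```text
t 1.5 pos [ 0.6021 -0.143   0.0989] yaw -61.34 F [-1.15  0.11 -0.44] M [-0.009  0.043  0.065] open 0.595
shift [71.9  0.6 -0.9] turn [0.16 0.1  0.12]
```

View pics/g.png

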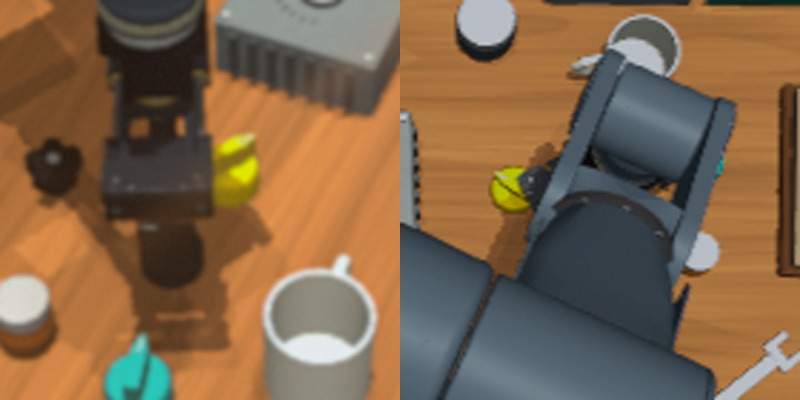

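The view shows the gripper directly over the black knob, clear of the yellow one. Going down.

Call:
play_rows(motion=[[[20,0.5,-0.5],[0,0,0],0.6],[[40,0.5,-0.5],[0,0,0],0.6],[[58,0.5,-0.5],[0,0,0],0.6],[[67,0.5,-0.5],[0,0,0],0.6],[[71,0.5,-0.5],[0,0,0],0.6],[[71,0.5,-0.5],[0,0,0],0.6]])

```text
time_s: 2.2
position: [0.6028, -0.146, 0.0299]
tcp_rot: [[0.0, 0.476, -0.88], [-0.0, -0.88, -0.476], [-1.0, 0.0, -0.0]]
force: [0.9, 0.6, 0.6]
opening: 0.597
```

Run:
```python
from h import *
from rig import bot
go([.603,-.143,.027],-61.5)
s=bot.capture("scene")["img"]
cv2.imwrite("pics/g2.png",cv2.resize(s[220:300,210:290],(560,560),interpolation=cv2.INTER_CUBIC))
```

```text
t 2.2 pos [ 0.6028 -0.146   0.0299] yaw -61.59 F [0.86 0.64 0.56] M [ 0.049 -0.017  0.017] open 0.597
shift [ 2.9 -2.5 -1.5] turn [-0.09 -0.01 -0.02]
```

View pics/g2.png

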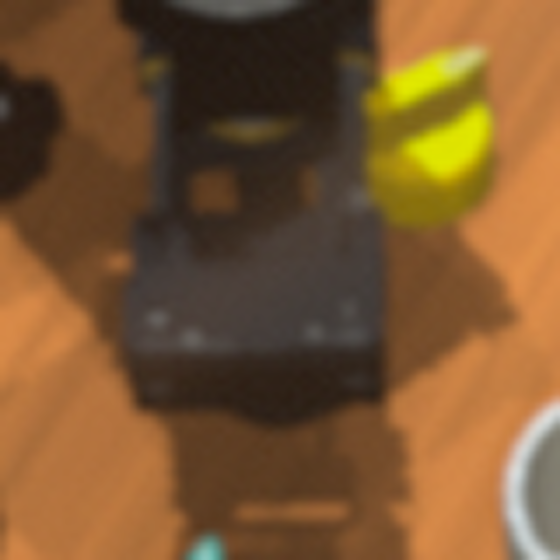

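Call:
play_rows(motion=[[[1.5,-2,-1.5],[0,0,0],0.6],[[2.5,-2,-1.5],[0,0,0],0.6],[[2.5,-2,-1.5],[0,0,0],0.2],[[2.5,-2,-1.5],[0,0,0],0.1],[[2.5,-2,-1.5],[0,0,0],0.0],[[2.5,-2,-1.5],[0,0,0],0.0],[[2.5,-2,-1.5],[0,0,0],0.0],[[2.5,-2,-1.5],[0,0,0],0.0]])

```text
time_s: 3.05
position: [0.6035, -0.1426, 0.0271]
tcp_rot: [[0.0, 0.477, -0.879], [-0.0, -0.879, -0.477], [-1.0, 0.0, -0.0]]
force: [1.2, -0.4, 0.4]
opening: 0.141
```

Run:
```python
from h import *
go([.603,-.143,.027],-61.5)
```

```text
t 3.05 pos [ 0.6035 -0.1426  0.0271] yaw -61.52 F [ 1.16 -0.36  0.43] M [-0.092 -0.031 -0.043] open 0.141
shift [0.1 0.1 0.6] turn [-0.02 -0.01 -0.02]
```

The grip opening is 12.3 mm, which matches the bar. Lifting.

Call:
play_rows(motion=[[[-5,0,0],[0,0,0],0.0],[[-20,0,0],[0,0,0],0.0],[[-50,0,0],[0,0,0],0.0],[[-90,0,0],[0,0,0],0.0],[[-120,0,0],[0,0,0],0.0],[[-120,0,0],[0,0,0],0.0]])

```text
time_s: 3.65
position: [0.6068, -0.1438, 0.1532]
tcp_rot: [[0.011, 0.477, -0.879], [-0.005, -0.879, -0.477], [-1.0, 0.009, -0.007]]
force: [0.9, -0.0, -0.7]
opening: 0.14
```

Run:
```python
from h import *
from rig import bot
go([.6084,.1306,.145],-18)
s=bot.capture("scene")["img"]
cv2.imwrite("pics/g3.png",cv2.resize(s[160:300,190:330],(560,560),interpolation=cv2.INTER_CUBIC))
```

```text
t 3.65 pos [ 0.6068 -0.1438  0.1532] yaw -61.52 F [ 0.94 -0.02 -0.69] M [-0.055 -0.062 -0.033] open 0.14
shift [   7.  -240.5 -132.2] turn [-43.51  -0.2   -0.66]
```

View pics/g3.png

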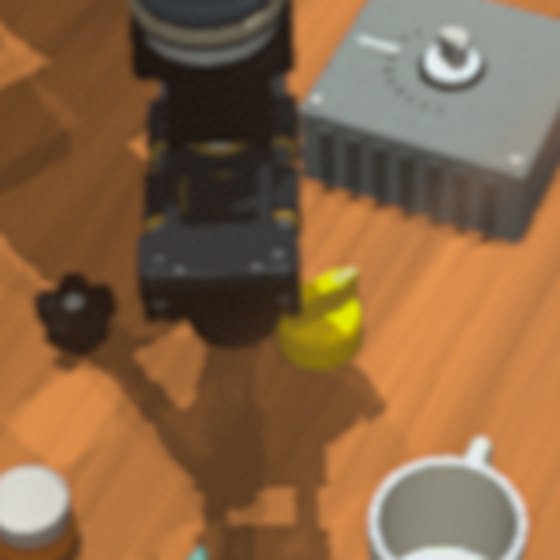

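Call:
play_rows(motion=[[[0,-25,-14],[-5,0,0],0.0],[[0,-65,-36],[-12,0,0],0.0],[[0,-105,-58],[-19,0,0],0.0],[[0,-145,-80],[-26,0,0],0.0],[[0,-180,-99],[-33,0,0],0.0],[[0,-210,-115],[-38,0,0],0.0],[[0,-230,-126],[-42,0,0],0.0],[[0,-240,-132],[-43.5,0,0],0.0]])

```text
time_s: 4.5
position: [0.6031, 0.1337, 0.1456]
tcp_rot: [[-0.004, 0.952, -0.306], [0.0, -0.306, -0.952], [-1.0, -0.004, 0.001]]
force: [0.3, -0.3, -1.7]
opening: 0.135
```

Call:
play_rows(motion=[[[0,0,0],[0,0,0],0.0],[[0,0,0],[0,0,0],0.0],[[0,0,0],[0,0,0],0.0]])

```text
time_s: 4.8
position: [0.605, 0.1299, 0.1468]
tcp_rot: [[-0.001, 0.95, -0.311], [-0.001, -0.311, -0.95], [-1.0, -0.0, 0.001]]
force: [1.1, -0.4, -1.7]
opening: 0.134
```

Run:
```python
from h import *
from rig import bot
go([.6084,.1306,.135],-18)
s=bot.capture("scene")["img"];t=bot.capture("top")["img"]
cv2.imwrite("pics/s4.png",s)
cv2.imwrite("pics/g4.png",np.hstack([cv2.resize(s[130:210,260:340],(400,400),interpolation=cv2.INTER_CUBIC),cv2.resize(t[160:240,200:280],(400,400),interpolation=cv2.INTER_CUBIC)]))
go([.6084,.1306,.135],-18)
```

```text
t 4.8 pos [0.605  0.1299 0.1468] yaw -18.15 F [ 1.07 -0.4  -1.68] M [-0.009 -0.059 -0.014] open 0.134
shift [11.8  3.1 -1.8] turn [-0.15  0.04  0.03]
t 4.9 pos [0.6051 0.13   0.147 ] yaw -18.15 F [ 0.08  0.29 -1.67] M [-0.026 -0.064  0.042] open 0.133
shift [12.   3.  -1.6] turn [-0.15  0.02  0.01]
```

View pics/g4.png

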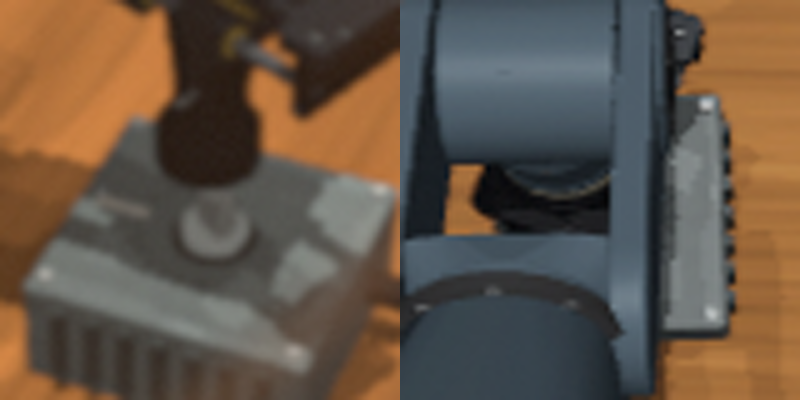

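Run:
```python
from h import *
s=cv2.imread("pics/s4.png");off=np.array((280,140));W=44
k=600/W
c=cv2.resize(s[off[1]:off[1]+W,off[0]:off[0]+W],(600,600),interpolation=cv2.INTER_CUBIC)
c=cv2.convertScaleAbs(c,alpha=2)
for (x,y,col) in((.605,.130,(0,0,255)),):
  for z,r in((.120,.026),(.144,.026)):
    P=(proj("scene",circ(x,y,z,r))-off+.5)*k; cv2.polylines(c,[P.astype(np.int32)],True,col,1)
P=(proj("scene",circ(.6084,.1306,.071,.017))-off+.5)*k; cv2.polylines(c,[P.astype(np.int32)],True,(0,255,0),1)
for d in((.605,.13,.12),(.615,.13,.12),(.605,.14,.12),(.605,.13,.13)):print(d,proj("scene",d))
cv2.imwrite("pics/g5.png",c)
```

```text
(0.605, 0.13, 0.12) [[301.64646332 160.24704387]]
(0.615, 0.13, 0.12) [[305.39284737 161.45333111]]
(0.605, 0.14, 0.12) [[303.34927998 157.75156903]]
(0.605, 0.13, 0.13) [[301.74355179 157.19114837]]
```

View pics/g5.png

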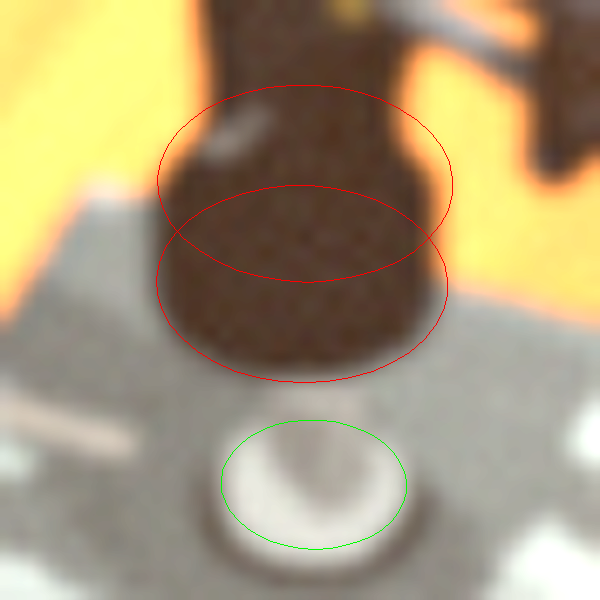

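The overlay puts the knob within about 1–2 mm of where the arm pose predicts. I'll centre it and descend to just above contact.

Call:
play_rows(motion=[[[5,2,-1],[0,0,0],0.0],[[12,3.5,-1.5],[0,0,0],0.0],[[20,3.5,-1.5],[0,0,0],0.0],[[25,3.5,-1.5],[0,0,0],0.0],[[28,3.5,-1.5],[0,0,0],0.0],[[28,3.5,-1.5],[0,0,0],0.0],[[28,3.5,-1.5],[0,0,0],0.0]])

```text
time_s: 5.6
position: [0.6088, 0.1318, 0.119]
tcp_rot: [[0.0, 0.951, -0.309], [0.0, -0.309, -0.951], [-1.0, 0.0, -0.0]]
force: [0.4, -0.3, -1.2]
opening: 0.136
```

Run:
```python
from h import *
go([.6088,.1302,.114],-18)
```

```text
t 5.6 pos [0.6088 0.1318 0.119 ] yaw -18.01 F [ 0.45 -0.32 -1.19] M [ 0.024 -0.081  0.013] open 0.136
shift [5.  0.5 1.5] turn [-0.01 -0.   -0.  ]
```

Call:
play_rows(motion=[[[1,0,1],[0,0,0],0.0],[[2,0,1],[0,0,0],0.0],[[3,0,1],[0,0,0],0.0],[[3,0,1],[0,0,0],0.0],[[3,0,1],[0,0,0],0.0]])

```text
time_s: 6.1
position: [0.6084, 0.1308, 0.1161]
tcp_rot: [[0.0, 0.951, -0.309], [-0.0, -0.309, -0.951], [-1.0, 0.0, 0.0]]
force: [-0.4, 0.2, -1.3]
opening: 0.132
```

Run:
```python
from h import *
go([.6088,.1306,.114],-18)
```

```text
t 6.1 pos [0.6084 0.1308 0.1161] yaw -18.02 F [-0.38  0.21 -1.33] M [ 0.015 -0.071  0.033] open 0.132
shift [2.1 0.4 0.1] turn [-0.02  0.   -0.  ]
```

Call:
play_rows(motion=[[[1,0,0],[0,0,0],0.0],[[2,0,0],[0,0,0],0.0],[[2,0,0],[0,0,0],0.0],[[2,0,0],[0,0,0],0.0]])

```text
time_s: 6.5
position: [0.6084, 0.1308, 0.114]
tcp_rot: [[-0.0, 0.951, -0.309], [0.0, -0.309, -0.951], [-1.0, -0.0, -0.0]]
force: [0.6, -0.1, -2.0]
opening: 0.134
```

Call:
play_rows(motion=[[[0.5,0,0],[0,0,0],0.0],[[1,0,0],[0,0,0],0.0],[[1,0,0],[0,0,0],0.0],[[1,0,0],[0,0,0],0.0]])

```text
time_s: 6.9
position: [0.6085, 0.1309, 0.113]
tcp_rot: [[0.0, 0.951, -0.309], [0.0, -0.309, -0.951], [-1.0, 0.0, -0.0]]
force: [0.6, 0.5, -1.6]
opening: 0.139
```

Call:
play_rows(motion=[[[0.5,0,0],[0,0,0],0.0],[[1,0,0],[0,0,0],0.0],[[1,0,0],[0,0,0],0.0],[[1,0,0],[0,0,0],0.0]])

```text
time_s: 7.3
position: [0.6085, 0.1309, 0.112]
tcp_rot: [[0.0, 0.951, -0.309], [0.0, -0.309, -0.951], [-1.0, 0.0, -0.0]]
force: [0.7, 0.2, -2.6]
opening: 0.134
```

Call:
play_rows(motion=[[[0.5,0,0],[0,0,0],0.0],[[1,0,0],[0,0,0],0.0],[[1,0,0],[0,0,0],0.0],[[1,0,0],[0,0,0],0.0]])

```text
time_s: 7.7
position: [0.6085, 0.1308, 0.111]
tcp_rot: [[0.0, 0.951, -0.309], [0.0, -0.309, -0.951], [-1.0, 0.0, -0.0]]
force: [1.0, 0.2, -0.6]
opening: 0.137
```

Call:
play_rows(motion=[[[0.5,0,0],[0,0,0],0.0],[[1,0,0],[0,0,0],0.0],[[1.5,0,0],[0,0,0],0.0],[[1.5,0,0],[0,0,0],0.0],[[1.5,0,0],[0,0,0],0.0]])

```text
time_s: 8.2
position: [0.6085, 0.1308, 0.1095]
tcp_rot: [[0.0, 0.951, -0.309], [0.0, -0.309, -0.951], [-1.0, 0.0, -0.0]]
force: [0.8, 1.2, -1.3]
opening: 0.135
```

Run:
```python
from h import *
from rig import bot
go([.6088,.1306,.114],-18)
s=bot.capture("scene")["img"]
go([.6088,.1306,.114],-18)
off=np.array((280,140));W=44
cv2.imwrite("pics/g6.png",cv2.convertScaleAbs(cv2.resize(s[off[1]:off[1]+W,off[0]:off[0]+W],(600,600),interpolation=cv2.INTER_CUBIC),alpha=1.8))
```

```text
t 8.2 pos [0.6085 0.1308 0.1095] yaw -18.02 F [ 0.79  1.2  -1.35] M [ 0.217 -0.224  0.018] open 0.135
shift [-4.5  0.4  0.1] turn [-0.02 -0.01 -0.  ]
t 8.25 pos [0.6085 0.1308 0.1095] yaw -18.03 F [ 0.9   1.27 -1.45] M [ 0.219 -0.228  0.011] open 0.133
shift [-4.5  0.4  0.1] turn [-0.03 -0.01 -0.  ]
```

View pics/g6.png

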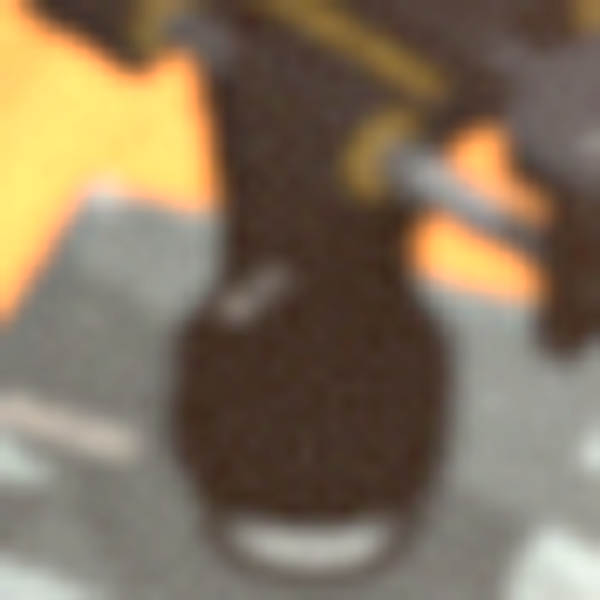

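The knob has slipped past the stop height with no axial force. Its underside is about 11.5 mm above the seat and the collar still shows below it. A small sideways force has appeared, which fits the spring ball starting to engage. Pressing on gently.

Call:
play_rows(motion=[[[0.5,0,0],[0,0,0],0.0],[[1,0,0],[0,0,0],0.0],[[1.5,0,0],[0,0,0],0.0],[[1.5,0,0],[0,0,0],0.0]])

```text
time_s: 8.65
position: [0.6085, 0.1308, 0.108]
tcp_rot: [[0.0, 0.951, -0.309], [0.0, -0.309, -0.951], [-1.0, 0.0, -0.0]]
force: [0.9, 0.8, -1.5]
opening: 0.138
```

Call:
play_rows(motion=[[[0.5,0,0],[0,0,0],0.0],[[1,0,0],[0,0,0],0.0],[[1.5,0,0],[0,0,0],0.0],[[1.5,0,0],[0,0,0],0.0]])

```text
time_s: 9.05
position: [0.6085, 0.1308, 0.1067]
tcp_rot: [[0.0, 0.951, -0.309], [0.0, -0.309, -0.951], [-1.0, 0.0, -0.0]]
force: [-0.1, 1.6, -0.6]
opening: 0.138
```

Call:
play_rows(motion=[[[0.5,0,0],[0,0,0],0.0],[[1,0,0],[0,0,0],0.0],[[1,0,0],[0,0,0],0.0],[[1,0,0],[0,0,0],0.0]])

```text
time_s: 9.45
position: [0.6086, 0.1308, 0.1059]
tcp_rot: [[0.001, 0.951, -0.309], [0.0, -0.309, -0.951], [-1.0, 0.001, -0.0]]
force: [-0.5, 0.6, 2.4]
opening: 0.134
```

Call:
play_rows(motion=[[[0.5,0,0],[0,0,0],0.0],[[1,0,0],[0,0,0],0.0],[[1,0,0],[0,0,0],0.0],[[1,0,0],[0,0,0],0.0]])

```text
time_s: 9.85
position: [0.6088, 0.1308, 0.1047]
tcp_rot: [[0.001, 0.951, -0.309], [0.0, -0.309, -0.951], [-1.0, 0.001, -0.0]]
force: [0.6, 0.8, 4.1]
opening: 0.139
```

Run:
```python
from h import *
go([.6088,.1306,.114],-18)
```

```text
t 9.85 pos [0.6088 0.1308 0.1047] yaw -18.03 F [0.57 0.75 4.13] M [ 0.316 -0.164 -0.071] open 0.139
shift [-9.3  0.1  0.2] turn [-0.03 -0.02 -0.04]
```

Call:
play_rows(motion=[[[0.5,0,0],[0,0,0],0.0],[[1,0,0],[0,0,0],0.0],[[1.5,0,0],[0,0,0],0.0],[[1.5,0,0],[0,0,0],0.0]])

```text
time_s: 10.25
position: [0.6087, 0.1308, 0.1027]
tcp_rot: [[0.0, 0.951, -0.31], [0.0, -0.31, -0.951], [-1.0, 0.0, -0.0]]
force: [0.6, 1.5, 0.3]
opening: 0.132
```

Call:
play_rows(motion=[[[0.5,0,0],[0,0,0],0.0],[[1,0,0],[0,0,0],0.0],[[1.5,0,0],[0,0,0],0.0],[[1.5,0,0],[0,0,0],0.0]])

```text
time_s: 10.65
position: [0.6086, 0.1308, 0.1016]
tcp_rot: [[0.0, 0.951, -0.309], [0.0, -0.309, -0.951], [-1.0, 0.0, -0.0]]
force: [1.2, 1.7, 2.9]
opening: 0.136
```

Run:
```python
from h import *
go([.6088,.1306,.098],-18)
```

```text
t 10.65 pos [0.6086 0.1308 0.1016] yaw -18.03 F [1.25 1.66 2.88] M [ 0.423 -0.457 -0.034] open 0.136
shift [3.6 0.3 0.2] turn [-0.03 -0.01 -0.02]
```

Call:
play_rows(motion=[[[0.5,0,0],[0,0,0],0.0],[[1,0,0],[0,0,0],0.0],[[1.5,0,0],[0,0,0],0.0],[[1.5,0,0],[0,0,0],0.0]])

```text
time_s: 11.05
position: [0.6082, 0.1309, 0.0989]
tcp_rot: [[-0.001, 0.951, -0.309], [0.0, -0.309, -0.951], [-1.0, -0.001, 0.0]]
force: [4.2, 2.2, -6.1]
opening: 0.132
```

Call:
play_rows(motion=[[[0.5,0,0],[0,0,0],0.0],[[1,0,0],[0,0,0],0.0],[[1,0,0],[0,0,0],0.0],[[1,0,0],[0,0,0],0.0]])

```text
time_s: 11.45
position: [0.6082, 0.1309, 0.0987]
tcp_rot: [[-0.001, 0.951, -0.309], [0.0, -0.309, -0.951], [-1.0, -0.001, 0.0]]
force: [3.7, 3.3, -6.5]
opening: 0.137
```

Run:
```python
from h import *
go([.6088,.1306,.098],-18)
```

```text
t 11.45 pos [0.6082 0.1309 0.0987] yaw -18.02 F [ 3.68  3.35 -6.54] M [ 0.49  -0.756 -0.048] open 0.137
shift [0.7 0.7 0.1] turn [-0.02  0.01  0.04]
```

Fz has switched to a downward pull, so the snap is drawing the knob home. I'll follow it down until it bottoms firmly.

Call:
play_rows(motion=[[[0.5,0,0],[0,0,0],0.0],[[1,0,0],[0,0,0],0.0],[[1,0,0],[0,0,0],0.0],[[1,0,0],[0,0,0],0.0]])

```text
time_s: 11.85
position: [0.6082, 0.1308, 0.0981]
tcp_rot: [[-0.0, 0.951, -0.309], [0.0, -0.309, -0.951], [-1.0, -0.0, 0.0]]
force: [2.7, 2.6, -3.8]
opening: 0.135
```

Call:
play_rows(motion=[[[0.5,0,0],[0,0,0],0.0],[[1,0,0],[0,0,0],0.0],[[1,0,0],[0,0,0],0.0],[[1,0,0],[0,0,0],0.0]])

```text
time_s: 12.25
position: [0.6083, 0.1308, 0.0977]
tcp_rot: [[-0.0, 0.951, -0.309], [-0.0, -0.309, -0.951], [-1.0, -0.0, 0.0]]
force: [0.4, 1.6, 3.0]
opening: 0.136
```

Call:
play_rows(motion=[[[0.5,0,0],[0,0,0],0.0],[[1,0,0],[0,0,0],0.0],[[1.5,0,0],[0,0,0],0.0],[[1.5,0,0],[0,0,0],0.0]])

```text
time_s: 12.65
position: [0.6083, 0.1308, 0.0971]
tcp_rot: [[0.0, 0.951, -0.309], [-0.0, -0.309, -0.951], [-1.0, 0.0, -0.0]]
force: [-2.2, 2.2, 10.4]
opening: 0.133
```

Run:
```python
from h import *
from rig import bot
s=bot.capture("scene")["img"]
go([.6088,.1306,.098],-87.4)
off=np.array((280,140));W=44
cv2.imwrite("pics/g7.png",cv2.convertScaleAbs(cv2.resize(s[off[1]:off[1]+W,off[0]:off[0]+W],(600,600),interpolation=cv2.INTER_CUBIC),alpha=1.8))
```

```text
t 12.7 pos [0.6083 0.1308 0.0971] yaw -18.01 F [-2.02  2.91 10.22] M [ 0.472  0.339 -0.038] open 0.138
shift [-0.9  0.5  0. ] turn [ 6.939e+01 -0.000e+00 -1.000e-02]
```

View pics/g7.png

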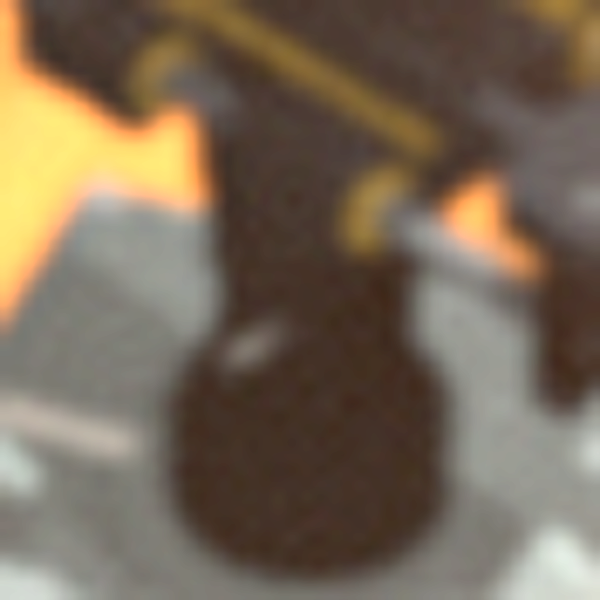

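The collar is now covered and 10 N is bearing on the seat, so the knob is home. I'll ease off the push and turn clockwise toward the mark in stages, watching side forces.

Call:
play_rows(motion=[[[-0.7,0,0],[0,0,0],0.0],[[-1.4,0,0],[4,0,0],0.0],[[-1.4,0,0],[8,0,0],0.0],[[-1.4,0,0],[12,0,0],0.0],[[-1.4,0,0],[16,0,0],0.0],[[-1.4,0,0],[20,0,0],0.0],[[-1.4,0,0],[20,0,0],0.0]])

```text
time_s: 13.4
position: [0.6085, 0.131, 0.0975]
tcp_rot: [[0.0, 0.788, -0.616], [0.0, -0.616, -0.788], [-1.0, 0.0, -0.0]]
force: [-0.7, 2.9, 5.2]
opening: 0.134
```

Run:
```python
from h import *
go([.6083,.1308,.0977],-87.4)
```

```text
t 13.4 pos [0.6085 0.131  0.0975] yaw -38.02 F [-0.68  2.86  5.24] M [ 0.571  0.081 -0.026] open 0.134
shift [-0.2 -0.1  0.3] turn [ 4.938e+01 -3.000e-02  0.000e+00]
```

Call:
play_rows(motion=[[[-0.2,0,0],[4,0,0],0.0],[[-0.3,0,0],[8,0,0],0.0],[[-0.3,0,0],[12,0,0],0.0],[[-0.3,0,0],[16,0,0],0.0],[[-0.3,0,0],[20,0,0],0.0],[[-0.3,0,0],[25,0,0],0.0]])

```text
time_s: 14.0
position: [0.6079, 0.1308, 0.0976]
tcp_rot: [[-0.001, 0.453, -0.891], [-0.0, -0.891, -0.453], [-1.0, -0.0, 0.001]]
force: [-1.7, 2.5, 4.7]
opening: 0.137
```

Run:
```python
from h import *
from rig import bot
go([.6083,.1308,.0977],-87.4)
s=bot.capture("scene")["img"]
off=np.array((265,130));W=64
cv2.imwrite("pics/g8.png",cv2.convertScaleAbs(cv2.resize(s[off[1]:off[1]+W,off[0]:off[0]+W],(600,600),interpolation=cv2.INTER_CUBIC),alpha=1.8))
```

```text
t 14.0 pos [0.6079 0.1308 0.0976] yaw -63.04 F [-1.74  2.52  4.71] M [0.555 0.182 0.205] open 0.137
shift [-0.1  0.1 -0.4] turn [ 2.436e+01  6.000e-02 -1.000e-02]
```

View pics/g8.png

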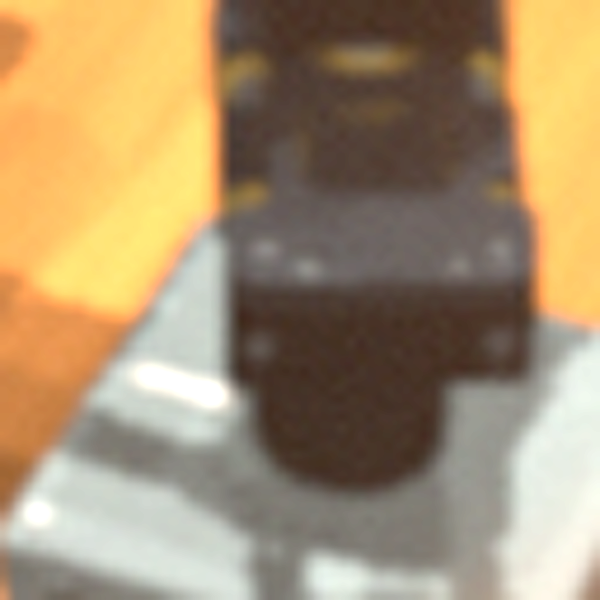

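Mz is 0.2 N m, so the spindle is now turning with the knob. Turning the rest.

Call:
play_rows(motion=[[[0,0,0],[4,0,0],0.0],[[-0.2,0,0],[8,0,0],0.0],[[-0.2,0,0],[12,0,0],0.0],[[-0.2,0,0],[16,0,0],0.0],[[-0.2,0,0],[20,0,0],0.0],[[-0.2,0,0],[24.4,0,0],0.0],[[-0.2,0,0],[24.4,0,0],0.0]])

```text
time_s: 14.75
position: [0.6078, 0.1311, 0.0976]
tcp_rot: [[-0.001, 0.047, -0.999], [0.0, -0.999, -0.047], [-1.0, -0.0, 0.001]]
force: [-1.1, 3.6, 5.4]
opening: 0.134
```

Run:
```python
from h import *
from rig import bot
go([.6083,.1308,.0977],-87.4)
s=bot.capture("scene")["img"]
off=np.array((265,130));W=64
cv2.imwrite("pics/g9.png",cv2.convertScaleAbs(cv2.resize(s[off[1]:off[1]+W,off[0]:off[0]+W],(600,600),interpolation=cv2.INTER_CUBIC),alpha=1.8))
```

```text
t 14.75 pos [0.6078 0.1311 0.0976] yaw -87.31 F [-1.06  3.56  5.44] M [0.604 0.268 0.146] open 0.134
shift [-0.1  0.3 -0.5] turn [0.09 0.07 0.02]
```

View pics/g9.png

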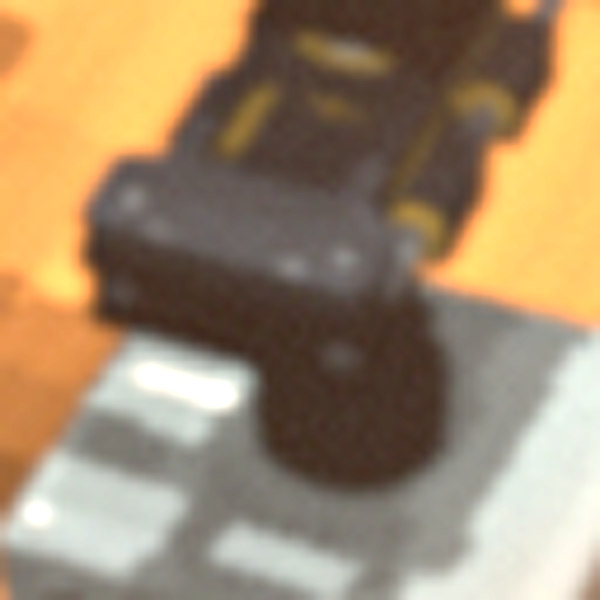

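Call:
play_rows(motion=[[[-0.6,0,0],[0,0,0],0.0],[[-0.6,0,0],[0,0,0],0.0],[[-0.6,0,0],[0,0,0],0.5],[[-0.6,0,0],[0,0,0],0.5],[[-0.6,0,0],[0,0,0],0.5],[[-0.6,0,0],[0,0,0],0.5],[[-0.6,0,0],[0,0,0],0.5]])

```text
time_s: 15.5
position: [0.6085, 0.1304, 0.0979]
tcp_rot: [[-0.0, 0.045, -0.999], [-0.0, -0.999, -0.045], [-1.0, 0.0, 0.0]]
force: [-0.1, 0.0, -0.4]
opening: 0.469
```

Call:
play_rows(motion=[[[-10,0,0],[0,0,0],0.5],[[-40,0,0],[0,0,0],0.5],[[-85,0,0],[0,0,0],0.5],[[-130,0,0],[0,0,0],0.5],[[-160,0,10],[0,0,0],0.5],[[-160,0,50],[0,0,0],0.5],[[-160,0,90],[0,0,0],0.5],[[-160,0,120],[0,0,0],0.5]])

```text
time_s: 16.3
position: [0.486, 0.1254, 0.259]
tcp_rot: [[0.0, 0.045, -0.999], [-0.0, -0.999, -0.045], [-1.0, 0.0, -0.0]]
force: [0.2, 0.1, 0.7]
opening: 0.503
```

Run:
```python
from h import *
from rig import bot
go([.45,-.3,.25],-87.4)
s=bot.capture("scene")["img"];t=bot.capture("top")["img"]
cv2.imwrite("pics/s10.png",s);cv2.imwrite("pics/t10.png",t)
off=np.array((265,130));W=64
a=cv2.resize(s[off[1]:off[1]+W,off[0]:off[0]+W],(400,400),interpolation=cv2.INTER_CUBIC)
b=cv2.resize(t[170:234,210:274],(400,400),interpolation=cv2.INTER_CUBIC)
cv2.imwrite("pics/g10.png",cv2.convertScaleAbs(np.hstack([a,b]),alpha=1.6))
```

```text
t 16.3 pos [0.486  0.1254 0.259 ] yaw -87.41 F [0.24 0.11 0.72] M [ 0.041 -0.003 -0.019] open 0.503
shift [  9.1 423.3  55.2] turn [-0.01 -0.   -0.01]
```

View pics/g10.png

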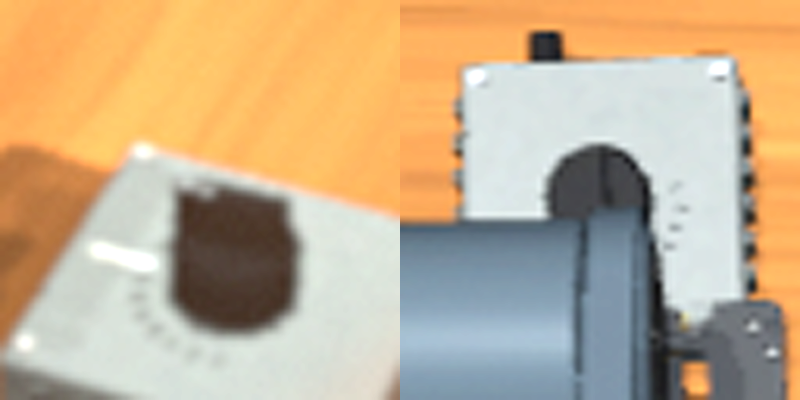

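Call:
play_rows(motion=[[[0,45,5],[0,0,0],0.5],[[0,90,10],[0,0,0],0.5],[[0,135,15],[0,0,0],0.5],[[0,180,20],[0,0,0],0.5],[[0,225,25],[0,0,0],0.5],[[0,270,30],[0,0,0],0.5],[[0,300,30],[0,0,0],0.5],[[0,300,30],[0,0,0],0.5]])

```text
time_s: 17.2
position: [0.4737, -0.1807, 0.2589]
tcp_rot: [[0.003, 0.04, -0.999], [-0.004, -0.999, -0.04], [-1.0, 0.004, -0.003]]
force: [0.2, 0.8, 0.2]
opening: 0.498
```

Run:
```python
from h import *
from rig import bot
go([.45,-.3,.25],-87.4)
s=bot.capture("scene")["img"];t=bot.capture("top")["img"]
cv2.imwrite("pics/s11.png",s);cv2.imwrite("pics/t11.png",t)
a=rect(s,"scene",.6084,.1306,.04,.117,400);b=rect(t,"top",.6084,.1306,.06,.1,400)
cv2.imwrite("pics/g11.png",cv2.convertScaleAbs(np.hstack([a,b]),alpha=1.8))
# overlay
out=[]
for n,I,off in(("scene",s,(280,145)),("top",t,(222,180))):
    off=np.array(off);W=44;k=400/W
    c=cv2.convertScaleAbs(cv2.resize(I[off[1]:off[1]+W,off[0]:off[0]+W],(400,400),interpolation=cv2.INTER_CUBIC),alpha=1.8)
    for P in(barpts(.6084,.1306,np.radians(2.6),.071,.046),circ(.6084,.1306,.071,.026),circ(.6084,.1306,.095,.026)):
        cv2.polylines(c,[((proj(n,P)-off+.5)*k).astype(np.int32)],True,(0,0,255),1)
    out.append(c)
cv2.imwrite("pics/g12.png",np.hstack(out))
```

```text
t 17.2 pos [ 0.4737 -0.1807  0.2589] yaw -87.71 F [0.17 0.78 0.17] M [ 0.108 -0.03   0.04 ] open 0.498
shift [  9.3 118.2  28.5] turn [-0.31 -0.18 -0.21]
```

View pics/g11.png

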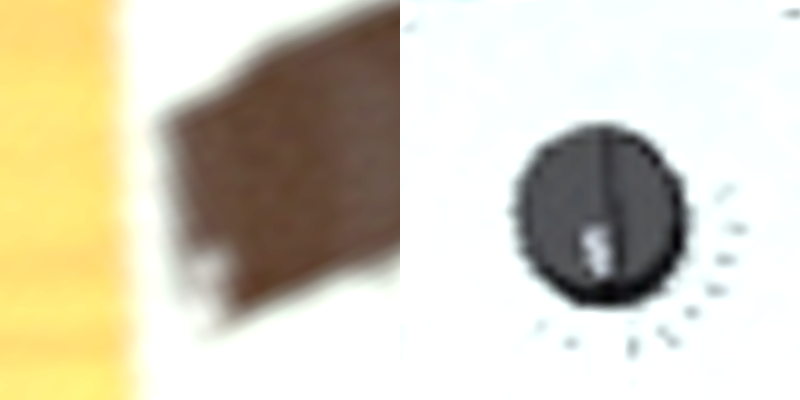

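View pics/g12.png

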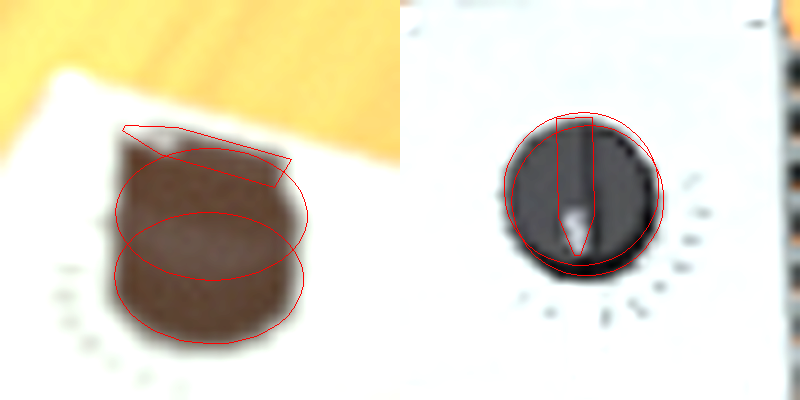

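View pics/t11.png

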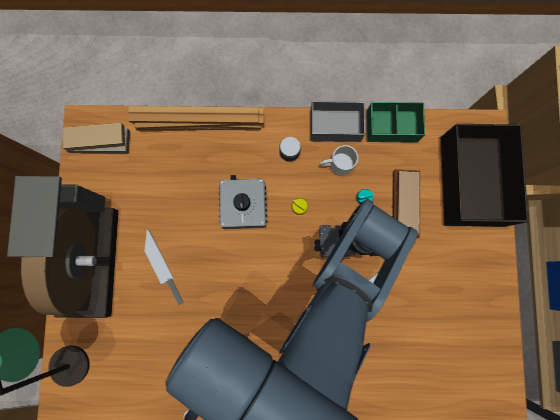

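The arm is clear and the knob is seated. The pointer looks close, but I'll measure the angle more precisely before handing in.

Run:
```python
from h import *
s=cv2.imread("pics/s11.png");t=cv2.imread("pics/t11.png")
def enh(c):
    c=np.clip(c.astype(float)*3.0-30,0,255).astype(np.uint8);return c
x,y=.6084,.1306
a=rect(s,"scene",x,y,.035,.117,560)[:, :400];b=rect(t,"top",x,y,.035,.117,400)
b=cv2.copyMakeBorder(b,0,160,0,0,cv2.BORDER_CONSTANT)
cv2.imwrite("pics/g13.png",np.hstack([enh(a),enh(b)]))
b=rect(t,"top",x,y,.08,.071,560)
b=np.clip(b.astype(float)*1.1,0,255).astype(np.uint8)
cv2.imwrite("pics/g14.png",b)
```

```text
(no output)
```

View pics/g13.png

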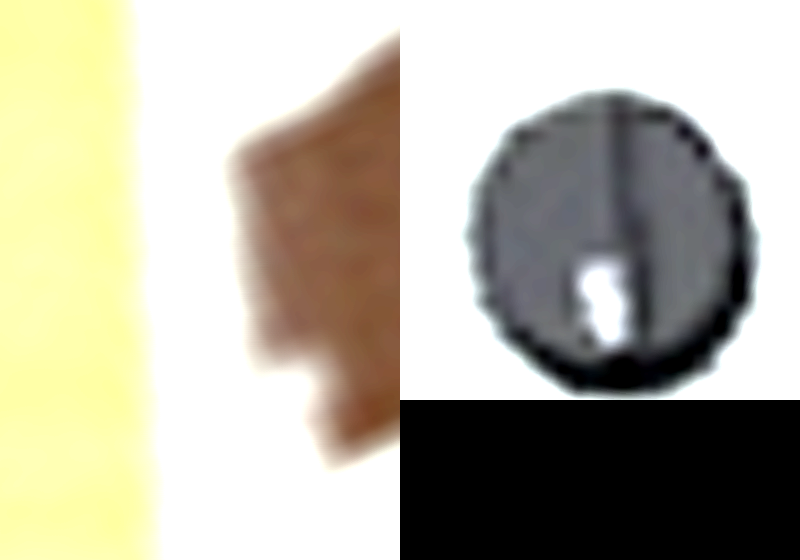

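View pics/g14.png

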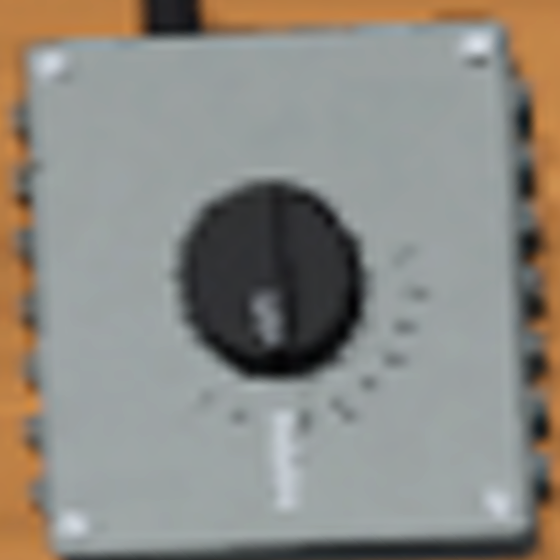

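```bash
cat > fit.py <<'E'
from h import *
SS=8
def regions(n,x,y,yaw,z0,off,W,sil):
    L=np.zeros((W*SS,W*SS),np.uint8)
    def poly(P,l,hull=False):
        q=((proj(n,P)-off+.5)*SS).astype(np.float32)
        if hull:q=cv2.convexHull(q)
        cv2.fillPoly(L,[q.reshape(-1,2).astype(np.int32)],l)
    poly(np.r_[circ(x,y,z0,.026),circ(x,y,z0+.024,.026)],1,True)
    poly(circ(x,y,z0+.024,.026),2)
    K,r,t=cam(n);C=-cv2.Rodrigues(r)[0].T@t
    lo=barpts(x,y,yaw,z0,.024);hi=barpts(x,y,yaw,z0,.046)
    for i in range(6):
        j=(i+1)%6;e=hi[j]-hi[i];nn=np.array([e[1],-e[0],0]);c=hi.mean(0)
        if nn@(hi[i]-c)<0:nn=-nn
        if nn@(C-hi[i])>0: poly(np.array([lo[i],lo[j],hi[j],hi[i]]),3+i)
    poly(hi,9)
    c,s=np.cos(yaw),np.sin(yaw)
    o=np.array([[sil,-6*(26+sil)/13 if sil<-13 else -6],[-26,-1],[-26,1],[sil,6*(26+sil)/13 if sil<-13 else 6]])/1000.
    if sil<-13:o[0,1]=-(1+5*(26+sil)/13)/1e3;o[3,1]=-o[0,1]
    poly(np.c_[x+o[:,0]*c-o[:,1]*s,y+o[:,0]*s+o[:,1]*c,0*o[:,0]+z0+.046],10)
    return np.stack([cv2.resize((L==k).astype(np.float32),(W,W),interpolation=cv2.INTER_AREA) for k in range(11)],-1)
def cost(I,n,p,z0,off,W,sil,bl=.5):
    A=regions(n,p[0],p[1],p[2],z0,np.array(off),W,sil)
    A=cv2.GaussianBlur(A,(0,0),bl) if False else np.stack([cv2.GaussianBlur(A[...,k],(0,0),bl) for k in range(11)],-1)
    B=I[off[1]:off[1]+W,off[0]:off[0]+W].astype(float)
    w=np.clip(cv2.dilate(1-A[...,0],np.ones((3,3))),0,1)>.02
    w=np.ones((W,W),bool) if False else w
    a=A[w];b=B[w]
    a=np.r_[a,1e-1*np.eye(11)];m=np.r_[b,1e-1*np.full((11,3),40.)]
    c=np.linalg.lstsq(a,m,rcond=None)[0]
    return ((a@c-m)**2).sum()/w.sum()
def run(I,n,xy,z0,off,W,yaws):
    for yd in yaws:
        best=1e9
        for sil in(-13,-17):
            r=minimize(lambda p:cost(I,n,(p[0]/1e3,p[1]/1e3,np.radians(yd)),z0,off,W,sil),[xy[0]*1e3,xy[1]*1e3],method="Nelder-Mead",options=dict(maxiter=40,initial_simplex=np.array(xy)*1e3+np.array([[0,0],[2,0],[0,2]])))
            if r.fun<best:best=r.fun;bx=r.x;bs=sil
        print(n,yd,round(best,1),bx.round(1),bs)
E
python3 - <<'E'
from fit import *
s=cv2.imread("pics/s11.png");t=cv2.imread("pics/t11.png");s0=cv2.imread("pics/scene0.png");t0=cv2.imread("pics/top0.png")
run(t,"top",(.6084,.131),.071,(230,190),25,range(-6,15,3))
run(s,"scene",(.6084,.131),.071,(287,152),32,range(-6,15,3))
print("before");run(t0,"top",(.603,-.143),0,(316,196),25,range(19,41,3))
run(s0,"scene",(.603,-.143),0,(234,252),32,range(19,41,3))
E
```

```text
top -6 377.5 [606.3 131.8] -13
top -3 374.7 [606.3 131.8] -13
top 0 359.5 [606.1 131.8] -13
top 3 326.6 [606.2 131.8] -13
top 6 295.8 [606.2 131.8] -13
top 9 285.2 [606.2 131.8] -13
top 12 302.7 [606.3 132. ] -13
scene -6 349.0 [607.8 128.6] -13
scene -3 312.9 [608.1 128.6] -13
scene 0 302.6 [607.8 128.6] -13
scene 3 281.1 [607.9 128.5] -13
scene 6 279.2 [608.  128.6] -13
scene 9 288.3 [608.  128.6] -13
scene 12 314.8 [608.1 128.7] -13
before
top 19 351.9 [ 602.8 -142.8] -13
top 22 312.8 [ 603.1 -143. ] -13
top 25 294.8 [ 602.8 -142.6] -13
top 28 309.1 [ 602.7 -142.2] -13
top 31 344.5 [ 602.7 -142.3] -13
top 34 393.9 [ 602.7 -142.6] -13
top 37 411.4 [ 602.8 -142.7] -13
top 40 424.8 [ 602.8 -142.7] -13
scene 19 287.4 [ 603.1 -144.1] -13
scene 22 280.5 [ 603.1 -144.1] -13
scene 25 280.5 [ 602.9 -143.8] -13
scene 28 297.3 [ 603.  -143.8] -13
scene 31 326.7 [ 602.9 -143.8] -13
scene 34 356.2 [ 602.9 -143.4] -13
scene 37 381.9 [ 602.8 -143.4] -13
scene 40 408.4 [ 602.9 -144.2] -13
```

```bash
sed -i 's/w=np.clip(cv2.dilate(1-A\[...,0\],np.ones((3,3))),0,1)>.02/w=cv2.erode(1-A[...,0],np.ones((2,2)))>.3/' fit.py
python3 - <<'E'
from fit import *
s=cv2.imread("pics/s11.png");t=cv2.imread("pics/t11.png")
s0=cv2.imread("pics/scene0.png");t0=cv2.imread("pics/top0.png")
def runf(I,n,xy,z0,off,W,yaws):
    o=[]
    for yd in yaws: o.append(min(np.mean([cost(I,n,(xy[0]+dx,xy[1]+dy,np.radians(yd)),z0,off,W,sil,bl) ]) for sil in(-13,-16) for bl in(.5,.8) for dx in(-.0008,0,.0008) for dy in(-.0008,0,.0008)))
    print(n,[(y,round(v)) for y,v in zip(yaws,o)])
runf(t,"top",(.6062,.1318),.071,(230,190),25,range(0,16,1))
runf(s,"scene",(.608,.1286),.071,(287,152),32,range(-2,14,1))
runf(t0,"top",(.6028,-.1426),0,(316,196),25,range(19,34))
runf(s0,"scene",(.603,-.1439),0,(234,252),32,range(19,34))
E
```

```text
top [(0, 333), (1, 319), (2, 299), (3, 292), (4, 281), (5, 263), (6, 250), (7, 227), (8, 210), (9, 210), (10, 202), (11, 196), (12, 202), (13, 209), (14, 229), (15, 246)]
scene [(-2, 101), (-1, 98), (0, 101), (1, 104), (2, 98), (3, 100), (4, 98), (5, 101), (6, 104), (7, 103), (8, 102), (9, 103), (10, 104), (11, 102), (12, 96), (13, 97)]
top [(19, 367), (20, 346), (21, 326), (22, 312), (23, 287), (24, 286), (25, 280), (26, 280), (27, 284), (28, 301), (29, 324), (30, 351), (31, 377), (32, 409), (33, 433)]
scene [(19, 133), (20, 132), (21, 129), (22, 131), (23, 132), (24, 137), (25, 140), (26, 142), (27, 147), (28, 148), (29, 154), (30, 154), (31, 148), (32, 150), (33, 144)]
```

Run:
```python
from h import *
t=cv2.imread("pics/t11.png")
g=t[191:216,231:254].sum(2)
print("cols 231.."); 
for i,r in enumerate(g):print(191+i,*['%3d'%v for v in r])
x,y=.6068,.1318
for yd in(3,8):
  print(yd,proj("top",barpts(x,y,np.radians(yd),.071,.046)).round(1).tolist())
print(proj("top",[[x,y,.095],[x,y,.117]]))
```

```text
cols 231..
191 431 433 434 434 430 430 431 431 433 430 428 428 431 433 434 434 433 429 429 431 431 426 428
192 431 432 435 434 430 432 432 432 431 431 429 427 427 429 432 433 433 433 433 433 432 428 427
193 432 434 437 433 433 434 435 386 303 219 192 159 216 314 406 431 434 433 433 430 430 428 426
194 434 439 440 439 437 378 284 181 139 136 138  93 109  92 126 298 407 430 430 430 430 428 429
195 436 438 439 438 327 158 127 139 138 137 139  94 119 137 128  73 290 407 432 429 431 431 433
196 437 438 439 380 218 126 135 138 135 138 138  97 123 138 140 125  76 374 432 433 433 436 435
197 436 434 434 274 121 140 141 138 138 140 138  99 120 141 139 141 119 198 389 434 435 438 436
198 436 436 328 171 129 135 139 141 142 139 138 105 124 139 144 141 141  88 188 391 435 434 433
199 442 439 294 140 139 136 139 143 136 140 141 102 124 137 140 142 139 114 116 379 434 431 412
200 439 436 278 121 137 139 144 138 138 139 144 106 104 131 142 138 141 116  65 377 432 431 389
201 438 382 217 121 140 137 139 139 139 140 141 106  91 126 141 141 139 130  76 258 401 429 430
202 437 440 277 122 140 142 137 1
[... 867 characters left out ...]
442 443 410 392 391 393 395 432 444 441 419 322 400 438 438
212 444 445 446 446 388 418 438 436 438 441 440 442 440 408 427 440 416 426 437 416 428 437 438
213 443 443 442 422 413 436 442 417 430 441 443 446 442 418 428 439 348 399 434 435 436 438 439
214 441 439 434 439 443 445 421 346 410 443 484 550 493 329 400 441 439 338 397 436 436 438 440
215 442 440 437 439 444 444 444 444 440 437 481 549 466 344 414 441 440 440 438 439 437 437 440
3 [[238.2, 193.1], [242.2, 192.9], [242.5, 203.8], [241.0, 208.1], [240.3, 208.1], [238.5, 203.9]]
8 [[237.7, 193.3], [241.6, 192.8], [242.9, 203.6], [241.7, 208.0], [241.0, 208.1], [238.9, 204.1]]
[[241.06345647 200.78533417]
 [240.39287822 199.56549219]]
```

The fits give a knob yaw of roughly 4–9° against the 2.6° wanted, so it sprang back a few degrees on release as the play and torque relaxed. I'll regrasp, turn slightly past, come back to near-zero torque at the mark angle, and release.

Run:
```python
from h import *
go([.6084,.1308,.25],-87.4)
```

```text
t 17.3 pos [ 0.4725 -0.1764  0.2584] yaw -87.53 F [-0.92  1.56  0.04] M [ 0.08  -0.014 -0.023] open 0.497
shift [   8.5 -301.1 -149. ] turn [-0.13 -0.04  0.  ]
```

Call:
play_rows(motion=[[[0,-43,-21],[0,0,0],0.5],[[0,-86,-42],[0,0,0],0.5],[[0,-129,-63],[0,0,0],0.5],[[0,-172,-84],[0,0,0],0.5],[[0,-215,-105],[0,0,0],0.5],[[0,-258,-127],[0,0,0],0.5],[[0,-290,-144],[0,0,0],0.5],[[4,-301,-149],[0,0,0],0.5]])

```text
time_s: 18.1
position: [0.6081, 0.1371, 0.2547]
tcp_rot: [[0.002, 0.051, -0.999], [0.001, -0.999, -0.051], [-1.0, -0.001, -0.003]]
force: [-0.3, 0.1, 0.8]
opening: 0.499
```

Call:
play_rows(motion=[[[15,0,0],[0,0,0],0.5],[[15,0,0],[0,0,0],0.5],[[15,0,0],[0,0,0],0.5]])

```text
time_s: 18.4
position: [0.6064, 0.1318, 0.2388]
tcp_rot: [[-0.002, 0.045, -0.999], [-0.0, -0.999, -0.045], [-1.0, 0.0, 0.002]]
force: [0.3, 0.0, -0.6]
opening: 0.495
```

Run:
```python
from h import *
go([.6084,.1306,.098],-87.4)
```

```text
t 18.4 pos [0.6064 0.1318 0.2388] yaw -87.4 F [ 0.26  0.04 -0.56] M [-0.     0.007 -0.   ] open 0.495
shift [140.8   1.2  -2.2] turn [-0.    0.11 -0.01]
```

Call:
play_rows(motion=[[[30,0.5,-1],[0,0,0],0.5],[[65,0.5,-1],[0,0,0],0.5],[[100,0.5,-1],[0,0,0],0.5],[[122,0.5,-1],[0,0,0],0.5],[[134,0.5,-1],[0,0,0],0.5],[[138,0.5,-1],[0,0,0],0.5],[[138,0.5,-1],[0,0,0],0.5],[[138,0.5,-1],[0,0,0],0.5]])

```text
time_s: 19.2
position: [0.6096, 0.1312, 0.1026]
tcp_rot: [[0.003, 0.045, -0.999], [0.0, -0.999, -0.045], [-1.0, 0.0, -0.003]]
force: [-0.5, 0.3, -0.1]
opening: 0.503
```

Run:
```python
from h import *
go([.6084,.1306,.098],-87.4)
```

```text
t 19.2 pos [0.6096 0.1312 0.1026] yaw -87.43 F [-0.45  0.29 -0.06] M [ 0.081  0.005 -0.007] open 0.503
shift [4.6 0.6 1.2] turn [-0.03 -0.17 -0.  ]
```

Call:
play_rows(motion=[[[2.5,0.5,1],[0,0,0],0.5],[[3.5,0.5,1],[0,0,0],0.5],[[3.5,0.5,1],[0,0,0],0.2],[[3.5,0.5,1],[0,0,0],0.0],[[3.5,0.5,1],[0,0,0],0.0],[[3.5,0.5,1],[0,0,0],0.0],[[3.5,0.5,1],[0,0,0],0.0],[[3.5,0.5,1],[0,0,0],0.0]])

```text
time_s: 20.0
position: [0.6074, 0.1311, 0.0975]
tcp_rot: [[-0.0, 0.045, -0.999], [0.0, -0.999, -0.045], [-1.0, -0.0, 0.0]]
force: [-0.1, 1.4, -0.0]
opening: 0.136
```

Run:
```python
from h import *
go([.6084,.1306,.098],-87.4)
```

```text
t 20.0 pos [0.6074 0.1311 0.0975] yaw -87.41 F [-0.05  1.43 -0.05] M [ 0.259 -0.01   0.105] open 0.136
shift [-0.5  0.5 -1. ] turn [-0.01  0.    0.03]
```

Mz is +0.105 N m on closing at 2.6°, which confirms the knob rested slightly counter-clockwise. Overturning 5°, then coming back.

Call:
play_rows(motion=[[[0,0,0],[2.5,0,0],0.0],[[0,0,0],[5,0,0],0.0],[[0,0,0],[5,0,0],0.0],[[0,0,0],[2.5,0,0],0.0],[[0,0,0],[0,0,0],0.0],[[0,0,0],[0,0,0],0.0],[[0,0,0],[0,0,0],0.0]])

```text
time_s: 20.7
position: [0.6076, 0.131, 0.0975]
tcp_rot: [[0.0, 0.044, -0.999], [0.0, -0.999, -0.044], [-1.0, -0.0, -0.001]]
force: [0.3, 2.0, -0.7]
opening: 0.136
```

Run:
```python
from h import *
go([.6084,.1306,.098],-87.4)
```

```text
t 20.7 pos [0.6076 0.131  0.0975] yaw -87.45 F [ 0.34  2.04 -0.71] M [ 0.445 -0.041  0.049] open 0.136
shift [-0.5  0.4 -0.8] turn [-0.05 -0.03  0.02]
```

Call:
play_rows(motion=[[[0,-0.3,0],[0,0,0],0.0],[[0,-0.3,0],[0,0,0],0.5],[[0,-0.3,0],[0,0,0],0.5],[[0,-0.3,0],[0,0,0],0.5],[[0,-0.3,0],[0,0,0],0.5],[[0,-0.3,0],[0,0,0],0.5]])

```text
time_s: 21.3
position: [0.6074, 0.1309, 0.0975]
tcp_rot: [[-0.0, 0.045, -0.999], [-0.0, -0.999, -0.045], [-1.0, 0.0, 0.0]]
force: [-0.4, -0.7, -1.3]
opening: 0.461
```

Call:
play_rows(motion=[[[-10,0,0],[0,0,0],0.5],[[-40,0,0],[0,0,0],0.5],[[-85,0,0],[0,0,0],0.5],[[-130,0,0],[0,0,0],0.5],[[-160,20,10],[0,0,0],0.5],[[-160,60,30],[0,0,0],0.5],[[-160,100,60],[0,0,0],0.5],[[-160,140,90],[0,0,0],0.5]])

```text
time_s: 22.1
position: [0.5231, -0.014, 0.2588]
tcp_rot: [[0.002, 0.046, -0.999], [-0.001, -0.999, -0.046], [-1.0, 0.001, -0.002]]
force: [1.3, -1.5, 0.7]
opening: 0.497
```

Call:
play_rows(motion=[[[0,40,20],[0,0,0],0.5],[[0,80,30],[0,0,0],0.5],[[0,120,40],[0,0,0],0.5],[[0,150,50],[0,0,0],0.5],[[0,150,50],[0,0,0],0.5]])

```text
time_s: 22.6
position: [0.4802, -0.1688, 0.2585]
tcp_rot: [[0.001, 0.04, -0.999], [-0.002, -0.999, -0.04], [-1.0, 0.002, -0.001]]
force: [0.4, -0.3, 0.2]
opening: 0.497
```

Run:
```python
from fit import *
from rig import bot
go([.45,-.3,.25],-87.4)
s=bot.capture("scene")["img"];t=bot.capture("top")["img"]
cv2.imwrite("pics/s12.png",s);cv2.imwrite("pics/t12.png",t)
b=rect(t,"top",.6084,.1306,.06,.1,400);a=cv2.resize(s[140:200,270:330],(400,400),interpolation=cv2.INTER_CUBIC)
cv2.imwrite("pics/g15.png",cv2.convertScaleAbs(np.hstack([a,b]),alpha=1.4))
def runf(I,n,xy,z0,off,W,yaws):
    o=[]
    for yd in yaws: o.append(min(cost(I,n,(xy[0]+dx,xy[1]+dy,np.radians(yd)),z0,off,W,sil,bl) for sil in(-13,-16) for bl in(.5,.8) for dx in(-.0008,0,.0008) for dy in(-.0008,0,.0008)))
    print(n,[(y,round(v)) for y,v in zip(yaws,o)])
runf(t,"top",(.6062,.1318),.071,(230,190),25,range(-4,14,2))
g=t[193:209,238:246].sum(2)
for i,r in enumerate(g):print(193+i,*['%3d'%v for v in r])
```

```text
t 22.6 pos [ 0.4802 -0.1688  0.2585] yaw -87.71 F [ 0.41 -0.34  0.15] M [0.068 0.016 0.031] open 0.497
shift [  8.8 129.9  35.5] turn [-0.31 -0.07 -0.14]
top [(-4, 377), (-2, 362), (0, 323), (2, 286), (4, 269), (6, 270), (8, 290), (10, 335), (12, 384)]
193 388 318 230 191 158 217 314 406
194 129 134 137 139 114 115  90 124
195 134 135 135 138  98 122 139 125
196 138 137 138 143  87 123 140 141
197 141 142 138 142 103 128 140 140
198 141 138 139 141 101 121 140 139
199 138 137 141 140 102 103 131 143
200 142 141 140 140 103 103 133 140
201 138 140 138 140 107  89 126 139
202 142 143 149 142 122  97 130 140
203 139 142 337 256 122  99 127 142
204 137 141 337 256 122  98 126 139
205 144 144 337 264  97  78 128 141
206 144 141 339 313 164 101 135 139
207 135 143 326 291 144 100 132 112
208  64 110 110  73  52  86  66  38
```

View pics/g15.png

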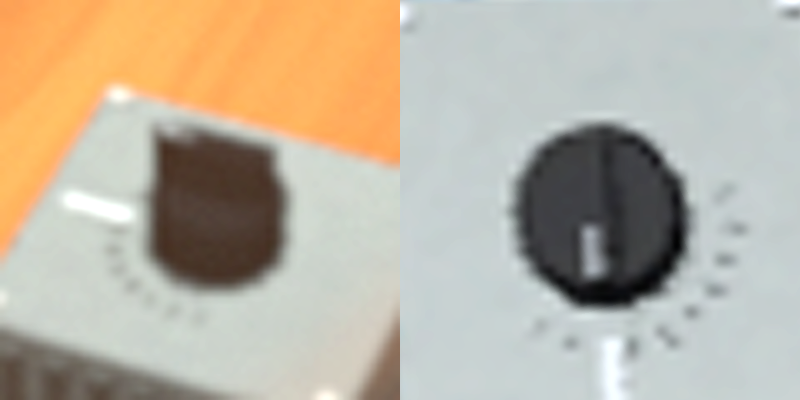

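The nose stripe is now parallel to the white mark: the top-view fit minimum moved to about 5°, with the nose at (240.4,205) and the mark just below. One last check that nothing else moved.

Run:
```python
import cv2,numpy as np
from h import *
a=cv2.imread("pics/top0.png");b=cv2.imread("pics/t12.png");s=cv2.imread("pics/s12.png");s0=cv2.imread("pics/scene0.png")
cv2.imwrite("pics/z.png",np.hstack([cv2.absdiff(s,s0)[100:400,100:460]*2,s[100:400,100:460]]))
for n,I,off in(("scene",s,(280,145)),):
    off=np.array(off);W=44;k=560/W
    c=cv2.resize(I[off[1]:off[1]+W,off[0]:off[0]+W],(560,560),interpolation=cv2.INTER_CUBIC)
    c=cv2.convertScaleAbs(c,alpha=1.3)
    for P in(circ(.608,.1286,.071,.026),circ(.608,.1286,.073,.026)):
        cv2.polylines(c,[((proj(n,P)-off+.5)*k).astype(np.int32)],True,(0,0,255),1)
    cv2.imwrite("pics/z2.png",c)
```

```text
(no output)
```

View pics/z.png

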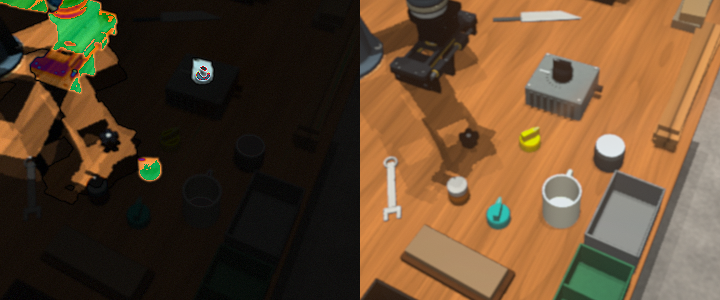

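View pics/z2.png

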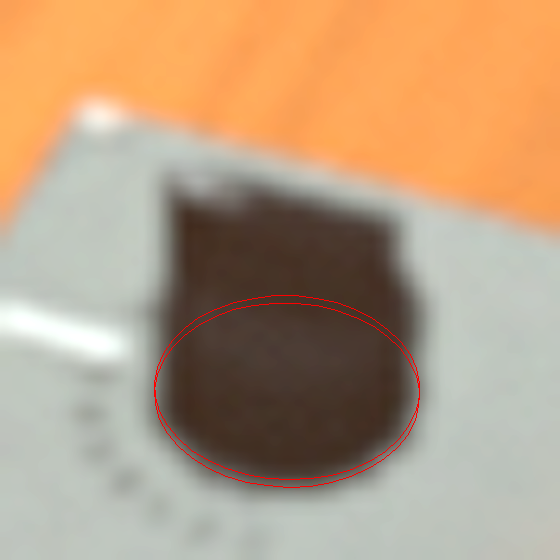

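Seated, and the bystanders are unchanged. The scene view's bar edge gives one more check on the angle, so I'll measure it at sub-pixel level.

Run:
```python
from h import *
for f,x,y,z0,cols,rows in(("s11",.608,.1286,.071,range(292,311),(150,172)),("s12",.608,.1286,.071,range(292,311),(150,172)),("scene0",.603,-.1439,0,range(238,260),(250,275))):
    I=cv2.imread(f"pics/{f}.png").astype(float)[...,2]
    out=[]
    for c in cols:
        p=I[rows[0]:rows[1],c]
        # bg level near the top just before dark; half crossing searching upward from the dark
        d=p[-1]; 
        i=len(p)-1
        while i>0 and p[i-1]<110: i-=1
        hi=p[max(i-3,0)];th=110 if False else (d+hi)/2
        j=i+1
        while j>0 and p[j-1]<th: j-=1
        out.append(rows[0]+j-1+(p[j-1]-th)/(p[j-1]-p[j]) if j>0 else np.nan)
    out=np.array(out);print(f,dict(zip(cols,out.round(2))))
    for yd in (0,3,6,9,12) if z0 else(20,24,28):
        P=proj("scene",barpts(x,y,np.radians(yd),z0,.046)); e=P[5],P[0]  # left side edge
        print(yd,"left edge",e[0].round(1),e[1].round(1),"slope",((e[1]-e[0])[1]/(e[1]-e[0])[0]).round(3))
```

```text
s11 {292: np.float64(167.47), 293: np.float64(159.88), 294: np.float64(159.91), 295: np.float64(159.92), 296: np.float64(159.93), 297: np.float64(160.72), 298: np.float64(160.8), 299: np.float64(158.61), 300: np.float64(158.61), 301: np.float64(159.01), 302: np.float64(159.24), 303: np.float64(159.41), 304: np.float64(159.45), 305: np.float64(159.56), 306: np.float64(160.04), 307: np.float64(160.35), 308: np.float64(160.44), 309: np.float64(160.55), 310: np.float64(161.05)}
0 left edge [298.7 158.8] [311.  162.8] slope 0.322
3 left edge [298.5 158.9] [311.1 162.5] slope 0.28
6 left edge [298.2 159.1] [311.1 162.2] slope 0.24
9 left edge [298.  159.2] [311.1 161.9] slope 0.201
12 left edge [297.8 159.4] [311.1 161.6] slope 0.163
s12 {292: np.float64(167.42), 293: np.float64(159.42), 294: np.float64(159.6), 295: np.float64(159.92), 296: np.float64(159.88), 297: np.float64(159.59), 298: np.float64(158.45), 299: np.float64(158.44), 300: np.float64(158.48), 301: np.float64(159.0), 302: np.float64(159.24), 303: np.float64(159.41), 304: np.float64(159.49), 305: np.float64(159.98), 306: np.float64(160.22), 307: np.float64(160.39), 308: np.float64(160.53), 309: np.float64(161.03), 310: np.float64(161.29)}
0 left edge [298.7 158.8] [311.  162.8] slope 0.322
3 left edge [298.5 158.9] [311.1 162.5] slope 0.28
6 left edge [298.2 159.1] [311.1 162.2] slope 0.24
9 left edge [298.  159.2] [311.1 161.9] slope 0.201
12 left edge [297.8 159.4] [311.1 161.6] slope 0.163Traceback (most recent call last):
  File "<stdin>", line 14, in <module>
IndexError: index 25 is out of bounds for axis 0 with size 25
```

The scene edge slope gives 4.5° and the top fit about 5°, against 2.6° for the box. It's about 2° off and there is plenty of time, so I'll refine once more with a bit more overturn.

Run:
```python
from h import *
go([.6078,.1308,.25],-87.4)
```

```text
t 22.7 pos [ 0.4804 -0.1653  0.2581] yaw -87.54 F [-0.22  0.15 -0.91] M [ 0.058  0.03  -0.033] open 0.499
shift [   8.3 -290.4 -140. ] turn [-0.14 -0.04  0.01]
```

Call:
play_rows(motion=[[[0,-43,-21],[0,0,0],0.5],[[0,-86,-42],[0,0,0],0.5],[[0,-129,-63],[0,0,0],0.5],[[0,-172,-84],[0,0,0],0.5],[[0,-215,-105],[0,0,0],0.5],[[0,-255,-125],[0,0,0],0.5],[[0,-283,-138],[0,0,0],0.5],[[4,-290,-140],[0,0,0],0.5]])

```text
time_s: 23.5
position: [0.608, 0.1364, 0.2541]
tcp_rot: [[0.002, 0.051, -0.999], [0.001, -0.999, -0.051], [-1.0, -0.001, -0.002]]
force: [-0.4, -0.3, -0.2]
opening: 0.5
```

Call:
play_rows(motion=[[[10,0,0],[0,0,0],0.5],[[40,0,0],[0,0,0],0.5],[[80,0,0],[0,0,0],0.5],[[115,0,0],[0,0,0],0.5],[[135,0,0],[0,0,0],0.5],[[140,0,0],[0,0,0],0.5],[[140,0,0],[0,0,0],0.5],[[140,0,0],[0,0,0],0.5]])

```text
time_s: 24.3
position: [0.6081, 0.1305, 0.1147]
tcp_rot: [[0.002, 0.044, -0.999], [-0.0, -0.999, -0.044], [-1.0, 0.0, -0.002]]
force: [0.2, 0.1, 0.7]
opening: 0.502
```

Run:
```python
from h import *
go([.608,.1308,.098],-87.4)
```

```text
t 24.3 pos [0.6081 0.1305 0.1147] yaw -87.46 F [0.21 0.1  0.69] M [ 0.025 -0.034  0.027] open 0.502
shift [16.7 -0.3  0.1] turn [-0.06 -0.11 -0.01]
```

Call:
play_rows(motion=[[[10,0,0],[0,0,0],0.5],[[16,0,0],[0,0,0],0.5],[[16.5,0,0],[0,0,0],0.5],[[16.5,0,0],[0,0,0],0.1],[[16.5,0,0],[0,0,0],0.0],[[16.5,0,0],[0,0,0],0.0],[[16.5,0,0],[0,0,0],0.0],[[16.5,0,0],[0,0,0],0.0]])

```text
time_s: 25.1
position: [0.6075, 0.1311, 0.0972]
tcp_rot: [[0.0, 0.045, -0.999], [0.0, -0.999, -0.045], [-1.0, -0.0, -0.0]]
force: [-1.3, 1.9, 1.1]
opening: 0.137
```

Run:
```python
from h import *
go([.608,.1308,.098],-87.4)
```

```text
t 25.1 pos [0.6075 0.1311 0.0972] yaw -87.42 F [-1.27  1.91  1.11] M [0.331 0.206 0.079] open 0.137
shift [-0.8  0.3 -0.5] turn [-0.02 -0.01  0.01]
```

Call:
play_rows(motion=[[[0,0,0],[4,0,0],0.0],[[0,0,0],[7,0,0],0.0],[[0,0,0],[7,0,0],0.0],[[0,0,0],[4,0,0],0.0],[[0,0,0],[0.5,0,0],0.0],[[0,0,0],[0.5,0,0],0.0],[[0,0,0],[0.5,0,0],0.0]])

```text
time_s: 25.8
position: [0.6077, 0.1311, 0.0972]
tcp_rot: [[0.001, 0.036, -0.999], [0.0, -0.999, -0.036], [-1.0, -0.0, -0.001]]
force: [-0.7, 0.5, 0.6]
opening: 0.135
```

Run:
```python
from h import *
go([.608,.1308,.098],-87.4)
```

```text
t 25.8 pos [0.6077 0.1311 0.0972] yaw -87.96 F [-0.66  0.5   0.62] M [0.122 0.005 0.044] open 0.135
shift [-0.8  0.3 -0.3] turn [-0.56 -0.03  0.  ]
```

Call:
play_rows(motion=[[[0,0,0],[0,0,0],0.5],[[0,0,0],[0,0,0],0.5],[[0,0,0],[0,0,0],0.5],[[0,0,0],[0,0,0],0.5],[[0,0,0],[0,0,0],0.5]])

```text
time_s: 26.3
position: [0.6074, 0.131, 0.097]
tcp_rot: [[-0.0, 0.036, -0.999], [0.0, -0.999, -0.036], [-1.0, -0.0, 0.0]]
force: [0.1, 0.5, 0.0]
opening: 0.47
```

Call:
play_rows(motion=[[[-10,0,0],[0,0,0],0.5],[[-40,0,0],[0,0,0],0.5],[[-85,0,0],[0,0,0],0.5],[[-130,0,0],[0,0,0],0.5],[[-160,20,10],[0,0,0],0.5],[[-160,60,30],[0,0,0],0.5],[[-160,100,60],[0,0,0],0.5],[[-160,140,90],[0,0,0],0.5]])

```text
time_s: 27.1
position: [0.5218, -0.0132, 0.2583]
tcp_rot: [[0.002, 0.038, -0.999], [-0.001, -0.999, -0.038], [-1.0, 0.001, -0.002]]
force: [0.5, -1.0, 0.3]
opening: 0.502
```

Call:
play_rows(motion=[[[0,40,20],[0,0,0],0.5],[[0,80,30],[0,0,0],0.5],[[0,120,40],[0,0,0],0.5],[[0,150,50],[0,0,0],0.5],[[0,150,50],[0,0,0],0.5],[[0,150,50],[0,0,0],0.5]])

```text
time_s: 27.7
position: [0.4778, -0.1642, 0.2576]
tcp_rot: [[0.001, 0.034, -0.999], [0.0, -0.999, -0.034], [-1.0, -0.0, -0.001]]
force: [-1.1, 0.6, 0.0]
opening: 0.504
```

Run:
```python
from fit import *
from rig import bot
s=bot.capture("scene")["img"];t=bot.capture("top")["img"]
cv2.imwrite("pics/s13.png",s);cv2.imwrite("pics/t13.png",t)
b=rect(t,"top",.6084,.1306,.06,.1,400);a=cv2.resize(s[140:200,270:330],(400,400),interpolation=cv2.INTER_CUBIC)
cv2.imwrite("pics/g16.png",cv2.convertScaleAbs(np.hstack([a,b]),alpha=1.4))
o=[]
for yd in range(-4,13,2): o.append((yd,round(min(cost(t,"top",(.6062+dx,.1318+dy,np.radians(yd)),.071,(230,190),25,sil,bl) for sil in(-13,-16) for bl in(.5,.8) for dx in(-.0008,0,.0008) for dy in(-.0008,0,.0008)))))
print(o)
I=s.astype(float)[...,2];cols=range(299,311);out=[]
for c in cols:
    p=I[150:172,c];d=p[-1];i=len(p)-1
    while i>0 and p[i-1]<110:i-=1
    th=(d+p[max(i-3,0)])/2;j=i+1
    while j>0 and p[j-1]<th:j-=1
    out.append(150+j-1+(p[j-1]-th)/(p[j-1]-p[j]))
print(np.round(out,2),np.polyfit(cols,out,1)[0])
print(np.polyfit(range(299,311),[158.44,158.48,159,159.24,159.41,159.49,159.98,160.22,160.39,160.53,161.03,161.29],1)[0])
```

```text
[(-4, 525), (-2, 465), (0, 404), (2, 340), (4, 309), (6, 337), (8, 397), (10, 498), (12, 585)]
[158.4  158.5  158.61 159.11 159.32 159.49 160.01 160.36 160.55 160.67
 161.18 161.5 ] 0.2915455934686757
0.2576223776223837
```

View pics/g16.png

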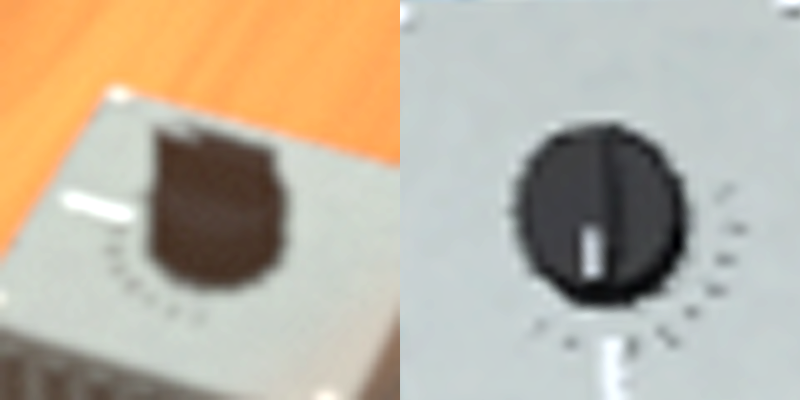

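Both views now put the knob within about 1.5° of the mark (scene 2.3°, top fit about 4°, target 2.6°), and it is seated on the box. Handing in.

```bash
python3 -c "
from rig import bot
print(bot.hand_in())"
```

```text
the job is handed in; nothing more can be done
None
```

The black knob is back on the spindle, snapped fully home and pointing at the white mark. I handed the job in at about 28 s with the gripper open and clear of everything.

- **Fitting:** I set the knob to the angle read from the pictures, about 69° counter-clockwise of the mark. It slipped on there without searching, passed the spring ball at about 5 N and then snapped down. The hardest push I read was about 10 to 12 N, well under the 2.5 kg limit.
- **Turning:** After the first release the pointer had sprung back a few degrees. I gripped it again twice, turned slightly past the mark, came back until there was little torque left, and let go.
- **Last checks:** The collar is hidden under the skirt, and the skirt sits at seat height. The box is turned about 2.6°. The scene camera put the knob at about 2.3° and the top camera at about 4°, so they differ by about 2°. Comparing pictures before and after the second release showed nothing else moved apart from the knob, arm and shadows. I did not repeat that comparison after the last regrip.

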